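# Put the washing-up back on its outlines

## Task

Put the four washed things away: stand the steel pot, the green jug, the red mug and the wooden stirrer upright in the middle of the white mat that bears its own outline, the pot's ears and the jug's long side turned along the outline (either way round). Set each one down without dropping it, and leave the soap bottle and the enamel plate where they are.

Things in the scene. Friction and masses are not known exactly. Their poses are not given: they have to be found in the camera images.
- pot: Steel cooking pot with its lid fixed on, 116 mm across, 81 mm high to the lid's middle, z up. Origin at the centre of the underside. Black ears at both ends of its x axis, at 55 mm height, reach out to 73 mm from the axis. Over the lid a black bar handle along x, centred on the axis: 60 mm long, 16 mm wide (y), from 106 to 118 mm height, on two posts at x = +-26 mm, open below. About 0.45 kg.
- jug: Green plastic jug (can shape), yellow cap at its +x end; body 100 mm along x, 66 mm along y; shoulder top at 93 mm, cap top at 96 mm, z up. Origin: centre of the underside. Carrying handle: green bar along x, centred at x = -6 mm, y = 0, 66 mm long, 16 mm wide (y), 118 to 131 mm above the underside, on posts at x = -34 and +22 mm, open below. About 0.25 kg.
- mug: Red enamel mug, open at the top, outside 62 mm across at the rim, 85 mm high, wall 4 mm, one ear handle at its +y side; z up. Origin at the centre of the underside. Can be gripped across its x axis from above. About 0.16 kg.
- stirrer: Carved wooden stirrer standing upright on its head: six-lobed star head 60 mm across and 34 mm high, then a turned round stem with beads; the plain grip from 85 to 158 mm height is 18 mm thick; 165 mm high in all. Origin at the centre of the head's underside, z up along the stem. About 0.12 kg.
- pot_mat: White round mat, 140 mm across, 4 mm thick, fixed flat on the table; origin at the centre of its underside. Painted with the pot's outline in black: a ring 120 mm across with an ear mark at both ends of its x axis.
- jug_mat: White round mat, 140 mm across, 4 mm thick, fixed flat on the table; origin at the centre of its underside. Painted with the jug's outline: a green rectangle 112 mm along its x axis, 80 mm along y.
- mug_mat: White round mat, 140 mm across, 4 mm thick, fixed flat on the table; origin at the centre of its underside. Painted with the mug's outline: a red ring 78 mm across the outside; the mug's handle may point any way.
- stirrer_mat: White round mat, 140 mm across, 4 mm thick, fixed flat on the table; origin at the centre of its underside. Painted with the stirrer's outline: a dark brown six-pointed star, 64 mm across; the star need not be turned to match.
- soap: Bystander: yellow soap bottle with a blue cap, 54 mm across, 130 mm high, standing loose. Origin at the centre of the underside.
- plate: Bystander: wide enamel plate, blue, 190 mm across, 22 mm high, lying loose beside the work. Origin at the centre of the underside.
Mind the look-alikes: they are no part of the job. There is more than one size of the pot; the one meant has the size given above.

How it is judged:
By the outcome, as a careful person would: the job done as asked, in the order asked, and still so for the second after the job is handed in, with the robot touching nothing.
It also fails if it takes over 109 s, if anything falls off the work surface, if the arm or the gripper's body presses on something with over 40 N, if the wrist force passes 120 N, or if a joint passes its speed limit or range.

## Robot

A 6-joint arm with a two-finger parallel gripper is mounted at the origin on the work surface. World frame = base frame: x ahead of the robot, y to its left, z up, the work surface at z = 0. Lengths are in m, angles in rad, forces in N, time in s.
With the tool pointing down it reaches from about 0.3 to 0.85 m from the base axis. Payload 4.2 kg.
Tool frame: the origin (TCP) lies between the finger pads; the fingertips stand r.finger_overhang ahead of it and the grasp point (between the pads) lies 6 mm ahead of it (r.finger_overhang is the distance from the TCP to the fingertips, in m); y points along the fingers, z is the direction in which the jaws open and shut, and the axes are right-handed (so a half turn about y gives the same grasp; the last joint's range is limited). The gripper opens to 91 mm and grips with 3 to 60 N. Pads are 32 mm wide; open, the fingers measure 118 mm over their backs; the gripper's body (76 mm by 178 mm) begins 60 mm behind the grasp point.
Start: joints at [1.244, 0.32, 1.565, -0, 1.257, -0.02], TCP at [0.174, 0.548, 0.21] pointing down, gripper open.
Joint ranges: [-3.11, 3.11], [-0.84, 2.01], [0.21, 2.61], [-1.34, 4.49], [0.05, 2.63], [-2.56, 2.56]. Speed limits (rad/s): [2.57, 2.57, 3.14, 3.14, 3.14, 3.14].

## Interface

Orientations are given as a rotation vector (axis times angle).
In Python, from plant import r, camera, spot_in, trace, pinpoint gives the robot as it stands. The module is installed in compiled form; this text tells all that it offers.
- The arm moves only by the shell command python3 -m jog 'ROWS' [FORCE]. ROWS is text: rows parted by semicolons, each of 7 numbers parted by spaces: the shift along the tool's x, y, z in cm, then the turn, a rotation vector about the tool's x, y, z in degrees, then the opening, from 0 (shut) to 1 (fully open). A call has 1 to 8 rows; each row is the pose to reach, as a shift and turn from the pose commanded when the call began, along the tool's axes at that moment; what a row does not reach only later rows make up. A row lasts 1/8 s, in which the tool goes at most 62.5 mm and 10.7 degrees, less where a joint would pass 70% of its speed; a pose out of reach is approached as far as the arm can. A call with a gripper value outside its range is refused whole. The fingers move at their own pace and stop on an object; FORCE is the grip in N (left out, the last holds). Time passes only in rows, so rows that repeat a pose let the fingers close. It gives the time, the measured TCP pose, the force and the opening at its end, in the units of the state.
- r.read_state(): the state, without advancing time (a new reading comes with each control period).
- camera(name): name is "scene" or "top" or "wrist"; returns a dict with "image" (480x640x3 uint8, blue, green, red), "camera_matrix" (3x3 intrinsics, pixels), "position" and "rotation" of the camera in the world; the wrist camera has in their place "tool_from_camera" (4x4, takes a point from camera to tool coordinates, whose origin is the TCP and whose axes are the tool frame's). Camera axes: x right, y down, z forward; pixel columns grow to the right and rows downward; lengths in m; the calibration is good to about 2 mm. A picture is of the moment at which its call begins: read the wrist's pose just before it. There is no depth.
- r.finish_job(): hands the job in, once; it reports no verdict.
Trained networks look in the newest picture that a camera, given by its name, has taken for a name from the list of things; names that differ only in an ending like _2 or _b are one class to them, and where a whole thing is asked for, a point or a joint stands for the part that bears it (a point fixed in the world has none). Each returns a list of dicts, best first, with "conf" (0 to 1); they miss things now and then, are a little off and sometimes report something else, mostly with a low value. They report only what shows in the picture. A call takes as long as a camera call. They do not tell look-alikes from the thing itself.
- spot_in(label, camera): "extent" ([centre column, centre row, width, height] in pixels, round what is visible of it).
- trace(label, camera): "region" (480x640 bool, what is visible of it) and "extent" ([centre column, centre row, width, height] in pixels, round what is visible of it).
- pinpoint(label, camera): "xy" ([column, row] in pixels: a listed point, or the origin of a listed thing).
The state is a dict: "time": time; "joint_positions": joint angles; "qd": joint speeds; "effort": joint torques, N m; "position": TCP position; "orientation": TCP orientation; "ft_force": force on the tool from outside, world axes, zero at the start; "moment": the same for the moment, N m; "grip_width": finger opening in m.
Only numpy, scipy, OpenCV 4.12 (cv2) and the standard library are available. Lean on these libraries where they do the work, as an engineer would, in place of code of your own. Each camera call takes 0.05 s, during which the arm holds its last target.

## Working session

There is one attempt and no reset: what is moved stays moved. The work goes in short steps, Python scripts to look and compute and a shell command to move; the robot and the scene stay as the last step left them, time stands still between calls to the robot, and variables do not carry over. Pictures are saved under pics/ and viewed, and the job is handed in when it is done.

```bash
mkdir -p pics; ls; python3 - <<'E'
from plant import r,camera,spot_in,trace,pinpoint
import cv2
s=r.read_state(); print({k:s[k] for k in ['time','position','orientation','grip_width','ft_force']}, r.finger_overhang)
for n in ['scene','top']:
    c=camera(n); cv2.imwrite(f'pics/{n}0.png',c['image']); print(n,c['position'],c['rotation'],c['camera_matrix'])
    for l in ['pot','jug','mug','stirrer','pot_mat','jug_mat','mug_mat','stirrer_mat','soap','plate']:
        print(l,[( [int(v) for v in d['extent']],round(d['conf'],2)) for d in spot_in(l,n)],[( [int(v) for v in d['xy']],round(d['conf'],2)) for d in pinpoint(l,n)])
E
```

```text
pics
{'time': 0.0, 'position': array([0.17348598, 0.54766547, 0.20913502]), 'orientation': array([-1.55907518,  0.24109838, -0.24061004]), 'grip_width': 0.09145689594443056, 'ft_force': array([ 0.69784218, -0.6778132 ,  0.11926621])} 0.025
scene [1.0966926  0.81189736 1.09761055] [-0.87707724 -2.62650296  0.96581878] [[453.45718881   0.         321.07383966]
 [  0.         453.45718881 235.30167921]
 [  0.           0.           1.        ]]
pot [([507, 286, 73, 69], 0.94), ([334, 275, 54, 48], 0.66), ([236, 270, 70, 62], 0.59)] [([240, 281], 0.94), ([496, 296], 0.92), ([331, 284], 0.83)]
jug [([319, 181, 33, 42], 0.64), ([287, 227, 18, 39], 0.21)] [([319, 192], 0.85)]
mug [([256, 189, 18, 31], 0.62)] [([259, 198], 0.9)]
stirrer [([350, 211, 20, 48], 0.89)] [([346, 225], 0.91), ([318, 192], 0.57)]
pot_mat [([405, 253, 46, 34], 0.83), ([255, 189, 19, 30], 0.68)] [([408, 252], 0.67), ([343, 331], 0.48), ([304, 156], 0.35)]
jug_mat [([256, 155, 38, 23], 0.7)] [([254, 155], 0.66)]
mug_mat [([303, 160, 41, 26], 0.94)] [([303, 158], 0.81)]
stirrer_mat [([405, 306, 50, 48], 0.74)] [([405, 3
[... 316 characters left out ...]
.           0.           1.        ]]
pot [([118, 361, 84, 71], 0.91), ([264, 227, 50, 50], 0.76), ([327, 146, 63, 68], 0.76)] [([262, 230], 0.65), ([325, 152], 0.63), ([129, 358], 0.55)]
jug [([390, 301, 44, 43], 0.57)] [([387, 303], 0.79)]
mug [([425, 230, 34, 29], 0.62)] [([427, 233], 0.91)]
stirrer [([316, 297, 25, 27], 0.56)] [([314, 296], 0.83)]
pot_mat [([242, 321, 51, 51], 0.77)] [([241, 322], 0.83)]
jug_mat [([504, 282, 54, 55], 0.83)] [([504, 282], 0.66)]
mug_mat [([457, 328, 51, 55], 0.95)] [([455, 328], 0.94)]
stirrer_mat [([190, 269, 55, 53], 0.73)] [([190, 269], 0.55)]
soap [([346, 220, 19, 21], 0.75)] [([346, 226], 0.67)]
plate [([207, 199, 72, 69], 0.81)] [([209, 202], 0.91)]
```

View pics/scene0.png

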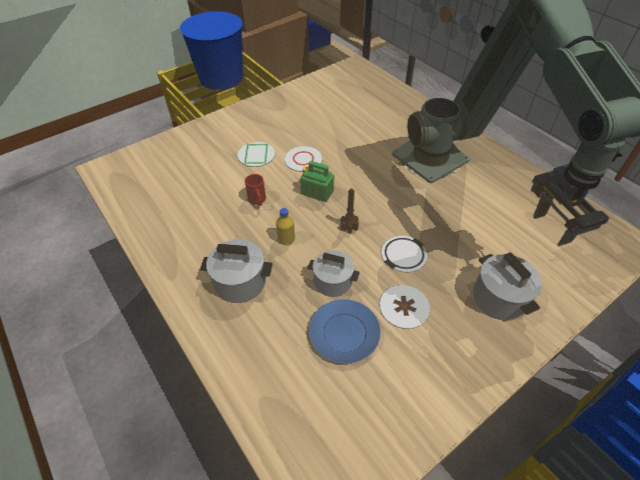

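View pics/top0.png

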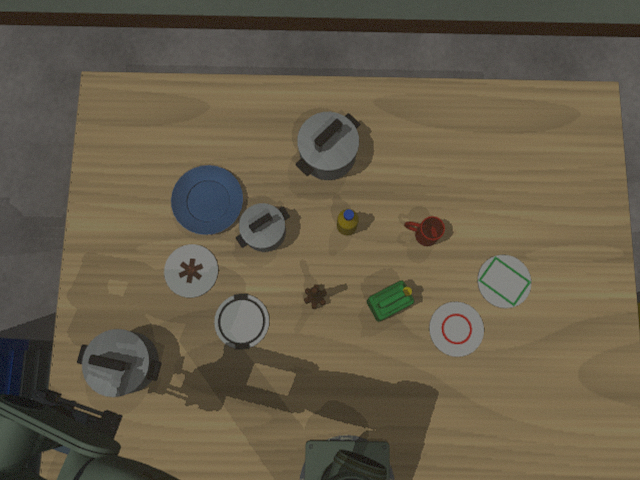

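The three pots are at top-camera pixels (264,227), (327,146) and (118,361). The lid at (264,227) is about 46 px across, while the other two are about 62 px. I'll measure them and confirm with a crop.

```bash
cat > h.py <<'E'
from plant import r,camera,spot_in,trace,pinpoint
import cv2, numpy as np
from scipy.spatial.transform import Rotation as Ro
def cam(n,fn=None):
    s=r.read_state(); c=camera(n); im=c['image']
    if fn: cv2.imwrite('pics/'+fn,im)
    K=np.array(c['camera_matrix'])
    if n=='wrist':
        T=np.eye(4); T[:3,:3]=Ro.from_rotvec(s['orientation']).as_matrix(); T[:3,3]=s['position']
        T=T@np.array(c['tool_from_camera'])
    else:
        T=np.eye(4); T[:3,3]=c['position']
        R=np.array(c['rotation']); T[:3,:3]=R if R.shape==(3,3) else Ro.from_rotvec(R).as_matrix()
    return im,K,T
def ray(px,K,T,z):
    px=np.atleast_2d(np.array(px,float))
    d=np.c_[(px[:,0]-K[0,2])/K[0,0],(px[:,1]-K[1,2])/K[1,1],np.ones(len(px))]@T[:3,:3].T
    o=T[:3,3]; return o+d*((z-o[2])/d[:,2])[:,None]
def proj(P,K,T):
    P=np.atleast_2d(np.array(P,float)); q=(P-T[:3,3])@T[:3,:3]; q=q@K.T; return q[:,:2]/q[:,2:]
def go(p,yaw):
    """TCP target p, jaw axis (tool z) at world yaw deg (mod 180), pointing down. prints shift cm & turn deg"""
    s=r.read_state(); R0=Ro.from_rotvec(s['orientation']).as_matrix(); p0=s['position']
    sh=R0.T@(np.array(p)-p0)*100
    out=[]
    for y in (yaw,yaw+180):
        a=np.deg2rad(y); z=np.array([np.cos(a),np.sin(a),0]); yy=np.array([0,0,-1.]); x=np.cross(yy,z)
        rv=Ro.from_matrix(R0.T@np.c_[x,yy,z]).as_rotvec(degrees=True)
        out.append(np.round(rv,1))
    cur=np.degrees(np.arctan2(R0[1,2],R0[0,2]))
    print('shift cm',np.round(sh,2),'turns',out,'yaw now',round(cur,1),'q6',round(s['joint_positions'][5],2),'dist',round(np.linalg.norm(sh),1), 'pos',np.round(p0,4),'w',round(s['grip_width'],4))
E
python3 - <<'E'
from h import *
s=r.read_state(); print(np.round(Ro.from_rotvec(s['orientation']).as_matrix(),3))
im,K,T=cam('top'); im2,K2,T2=cam('scene')
print(T[:3,:3].round(2))
cv2.imwrite('pics/crop.png',cv2.resize(im[90:400,60:380],None,fx=1.8,fy=1.8,interpolation=cv2.INTER_CUBIC))
for l in ['pot','jug','mug','stirrer','pot_mat','jug_mat','mug_mat','stirrer_mat','soap','plate']:
    for n,k,t in (('top',K,T),('scene',K2,T2)):
        cam(n)
        print(l,n,[ray(d['xy'],k,t,0)[0][:2].round(3) for d in pinpoint(l,n)])
cam('top')
for d in trace('pot','top'):
    e=d['extent']; a=d['region'].astype('uint8'); cs=max(cv2.findContours(a,0,2)[0],key=cv2.contourArea)
    k=cv2.getStructuringElement(2,(21,21)); o=cv2.morphologyEx(a,cv2.MORPH_OPEN,k)
    c=max(cv2.findContours(o,0,2)[0],key=cv2.contourArea); (cx,cy),rad=cv2.minEnclosingCircle(c); A=cv2.contourArea(c)
    g=np.linalg.norm(ray([[cx,cy]],K,T,.08)-ray([[cx+1,cy]],K,T,.08))
    print(e,d['conf'],'diam mm at .08 by area',2*np.sqrt(A/np.pi)*g*1000)
E
```

```text
[[ 0.953  0.     0.302]
 [-0.302  0.     0.953]
 [-0.    -1.     0.   ]]
[[ 0.02 -0.98  0.19]
 [-1.   -0.02 -0.01]
 [ 0.01 -0.19 -0.98]]
pot top [array([0.294, 0.557]), array([0.633, 0.228]), array([0.852, 0.064])]
pot scene [array([0.63, 0.22]), array([0.29, 0.54]), array([0.844, 0.064])]
jug top [array([ 0.445, -0.108]), array([0.64 , 0.005])]
jug scene [array([ 0.447, -0.093])]
mug top [array([ 0.631, -0.207]), array([0.532, 0.414])]
mug scene [array([ 0.639, -0.202])]
stirrer top [array([0.457, 0.081])]
stirrer scene [array([0.449, 0.072])]
pot_mat top [array([0.383, 0.272]), array([ 0.442, -0.117])]
pot_mat scene [array([0.388, 0.275])]
jug_mat top [array([ 0.63 , -0.206]), array([ 0.515, -0.402])]
jug_mat scene [array([ 0.501, -0.408]), array([0.454, 0.085])]
mug_mat top [array([ 0.385, -0.272])]
mug_mat scene [array([ 0.383, -0.275])]
stirrer_mat top [array([0.526, 0.41 ])]
stirrer_mat scene [array([0.51 , 0.401])]
soap top [array([0.64 , 0.011]), array([0.634, 0.23 ]), array([ 0.384, -0.275])]
soap scene [array([0.652, 0.007])]
plate top [array([0.713, 0.374])]
plate scene [array([0.711, 0.376]), array([0.646, 0.004])]
[119.2, 362.5, 83.5, 70.4] 0.96 diam mm at .08 by area 171.21455772086944
[261.9, 226.9, 55.4, 51.9] 0.63 diam mm at .08 by area 117.57050086735563
[327.2, 146.3, 64.3, 71.8] 0.58 diam mm at .08 by area 168.53009808515293
```

View pics/crop.png

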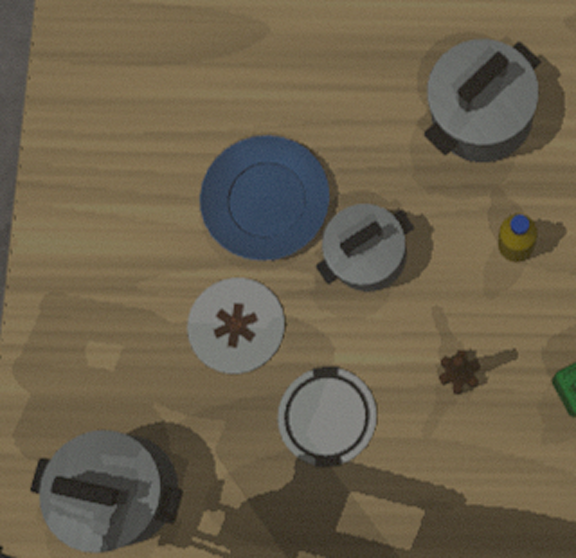

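The pot meant is the one at (262,227): its lid measures 118 mm, against about 170 mm for the other two. Next I move above it for a wrist view.

```bash
python3 - <<'E'
from h import *
c=camera('wrist'); print(np.round(c['tool_from_camera'],3),c['camera_matrix'])
go([0.60,0.22,0.35],20)
E
```

```text
[[-0.     0.963  0.27  -0.076]
 [-0.    -0.27   0.963 -0.174]
 [ 1.    -0.     0.    -0.   ]
 [ 0.     0.     0.     1.   ]] [[381.25513183   0.         311.52594725]
 [  0.         381.25513183 246.47606901]
 [  0.           0.           1.        ]]
shift cm [ 50.55 -14.   -18.41] turns [array([-0. , 52.4, -0. ]), array([  -0. , -127.6,    0. ])] yaw now 72.4 q6 -0.02 dist 55.6 pos [0.1736 0.5482 0.21  ] w 0.0913
```

```bash
python3 -m jog '2 -6 0 0 0 0 1; 6 -11 -2 0 10 0 1; 12 -14 -4 0 20 0 1; 18 -14 -6 0 30 0 1; 24 -14 -8 0 40 0 1; 30 -14 -10.5 0 50 0 1; 36 -14 -13 0 52.4 0 1; 42 -14 -15 0 52.4 0 1'; python3 - <<'E'
from h import *
go([0.60,0.22,0.35],20)
E
```

```text
time: 5.35
position: [0.5154, 0.2878, 0.3502]
orientation: [-1.354, 0.948, -0.948]
ft_force: [1.0, 1.2, 0.8]
grip_width: 0.0911
shift cm [9.27 0.02 5.63] turns [array([-0., -0., -0.]), array([ 0.0e+00,  1.8e+02, -1.0e-01])] yaw now 20.0 q6 0.14 dist 10.8 pos [0.5154 0.2878 0.3502] w 0.0911
```

```bash
python3 -m jog '4.5 0 2.8 0 0 0 1; 9.3 0 5.6 0 0 0 1;9.3 0 5.6 0 0 0 1'; python3 - <<'E'
from h import *
im,K,T=cam('wrist','w1.png'); print(T.round(3).tolist())
E
```

```text
time: 5.72
position: [0.601, 0.2183, 0.3485]
orientation: [-1.354, 0.952, -0.952]
ft_force: [0.3, 0.2, 0.1]
grip_width: 0.0909
[[0.941, 0.325, 0.091, 0.576], [0.338, -0.906, -0.255, 0.29], [-0.001, 0.271, -0.963, 0.522], [0.0, 0.0, 0.0, 1.0]]
```

View pics/w1.png

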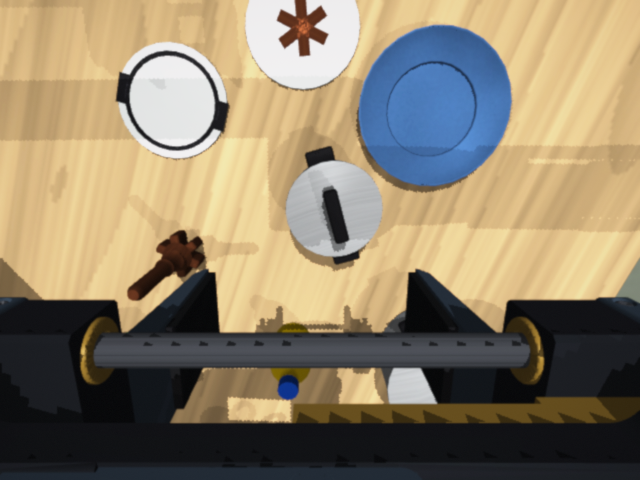

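The wrist view shows the pot lid at (334,208) with its bar from (330,190) to (342,240), the pot mat at (173,100) with ear marks, the stirrer mat at (302,25), and the stirrer at (180,255). Next I measure these.

```bash
cat >> h.py <<'E'
def blob(mask,near,mina=30):
    n,lab,st,ce=cv2.connectedComponentsWithStats(mask.astype('uint8'))
    b=[(np.hypot(*(ce[i]-near)),i) for i in range(1,n) if st[i,4]>=mina]
    i=min(b)[1]; return lab==i
def line(mask,K,T,z):
    ys,xs=np.nonzero(mask); P=ray(np.c_[xs,ys],K,T,z)[:,:2]
    rc=cv2.minAreaRect((P*1000).astype('float32')); 
    (w,h),a=rc[1],rc[2]; 
    if h>w: w,h,a=h,w,a+90
    m=P.mean(0); u,s,v=np.linalg.svd(P-m,full_matrices=False)
    return dict(c=np.round(np.array(rc[0])/1000,4),mean=m.round(4),size=(round(w,1),round(h,1)),ang=round(a%180,1),pca=round(np.degrees(np.arctan2(v[0,1],v[0,0]))%180,1))
E
python3 - <<'E'
from h import *
im,K,T=cam('wrist'); hs=cv2.cvtColor(im,cv2.COLOR_BGR2HSV)
dark=im.max(2)<60
w=np.zeros(dark.shape,bool); w[180:248,318:352]=1
hb=blob(dark&w,(336,215)); print('handle@.118',line(hb,K,T,.118),hb.sum())
# ears
for (a,b,c,d),n in (((140,168,300,338),'ear1'),((248,268,325,362),'ear2')):
    w=np.zeros(dark.shape,bool); w[a:b,c:d]=1; m=dark&w; ys,xs=np.nonzero(m); print(n,m.sum(),ray([xs.mean(),ys.mean()],K,T,.055)[0].round(4))
# mats: white
wh=(hs[...,1]<40)&(hs[...,2]>150)
for n,near,box in (('pot_mat',(173,100),(30,170,105,240)),('st_mat',(302,25),(0,95,240,365))):
    a,b,c,d=box; w=np.zeros(dark.shape,bool); w[a:b,c:d]=1
    m=(wh|dark)&w; m=blob(m,near,500); cs=max(cv2.findContours(m.astype('uint8'),0,2)[0],key=cv2.contourArea)[:,0]
    P=ray(cs,K,T,.004)[:,:2]
    if n=='st_mat': P=P[cs[:,1]>3]
    A=np.c_[2*P,np.ones(len(P))]; s=np.linalg.lstsq(A,(P**2).sum(1),rcond=None)[0]; print(n,s[:2].round(4),'R',np.sqrt(s[2]+s[0]**2+s[1]**2).round(4))
E1=[]
for near,box in (((124,87),(65,110,108,136)),((221,116),(95,135,208,236))):
    a,b,c,d=box; w=np.zeros(dark.shape,bool); w[a:b,c:d]=1; m=blob(dark&w,near); ys,xs=np.nonzero(m); E1.append(ray([xs.mean(),ys.mean()],K,T,.004)[0]); print('mark',m.sum(),E1[-1].round(4))
d=E1[1]-E1[0]; print('mid',(E1[0]+E1[1])[:2]/2,'ang',np.degrees(np.arctan2(d[1],d[0]))%180)
E
```

```text
handle@.118 {'c': array([0.6264, 0.2231]), 'mean': array([0.6262, 0.2235]), 'size': (59.6, 15.3), 'ang': 125.2, 'pca': np.float64(125.1)} 749
ear1 345 [0.5907 0.2751 0.055 ]
ear2 151 [0.6663 0.1668 0.055 ]
pot_mat [0.3927 0.2727] R 0.0689
st_mat [0.5276 0.3888] R 0.0482
mark 352 [0.3315 0.2687 0.004 ]
mark 357 [0.4532 0.2773 0.004 ]
mid [0.39232927 0.27303148] ang 4.048258124493514
```

```bash
python3 - <<'E'
from h import *
go([0.6264,0.2231,0.118],35)
E
```

```text
shift cm [ 0.77 23.15  2.72] turns [array([  0.1, -15. ,  -0.1]), array([1.00e-01, 1.65e+02, 1.00e-01])] yaw now 20.0 q6 -0.01 dist 23.3 pos [0.5985 0.221  0.3495] w 0.0912
```

```bash
python3 -m jog '0.8 4 2.7 0 -10 0 1; 0.8 9 2.7 0 -15 0 0.6; 0.8 14 2.7 0 -15 0 0.5; 0.8 18 2.7 0 -15 0 0.5; 0.8 18 2.7 0 -15 0 0.5; 0.8 18 2.7 0 -15 0 0.5'; python3 - <<'E'
from h import *
go([0.6264,0.2231,0.118],35)
im,K,T=cam('wrist','w2.png')
go([0.6264,0.2231,0.118],35)
E
```

```text
time: 6.58
position: [0.6272, 0.2241, 0.1723]
orientation: [-1.436, 0.745, -0.749]
ft_force: [0.6, 0.0, 0.4]
grip_width: 0.0462
shift cm [ 0.03  5.43 -0.14] turns [array([-0.2,  0.1,  0. ]), array([ 1.000e-01, -1.799e+02,  3.000e-01])] yaw now 35.1 q6 -0.29 dist 5.4 pos [0.6272 0.2241 0.1723] w 0.0462
shift cm [-0.01  5.49 -0.18] turns [array([-0.3,  0.1,  0.1]), array([ 1.000e-01, -1.799e+02,  4.000e-01])] yaw now 35.1 q6 -0.29 dist 5.5 pos [0.6277 0.224  0.1729] w 0.0458
```

View pics/w2.png

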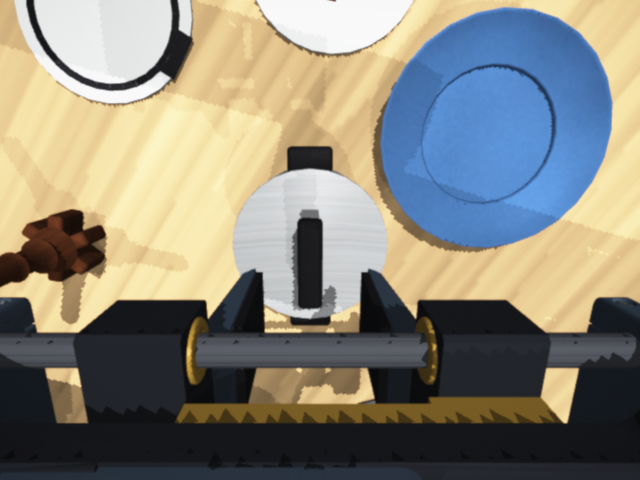

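The bar (310,263) lies between the fingertips (262 and 362) and parallel to them, so I descend and grip.

```bash
python3 -m jog '0 2.5 -0.1 0 0 0 0.5; 0 5 -0.1 0 0 0 0.5; 0 5.5 -0.1 0 0 0 0.5; 0 5.5 -0.1 0 0 0 0.5; 0 5.5 -0.1 0 0 0 0.0; 0 5.5 -0.1 0 0 0 0.0; 0 5.5 -0.1 0 0 0 0.0; 0 5.5 -0.1 0 0 0 0' 40; python3 -m jog '0 0 0 0 0 0 0; 0 -1.5 0 0 0 0 0;  0 -4 0 0 0 0 0;  0 -9 0 0 0 0 0; 0 -12 0 0 0 0 0; 0 -12 0 0 0 0 0'; python3 - <<'E'
from h import *
im,K,T=cam('wrist','w3.png')
go([0.3925,0.2729,0.18],94.05)
E
```

```text
time: 7.62
position: [0.6259, 0.2223, 0.1151]
orientation: [-1.438, 0.748, -0.748]
ft_force: [-0.2, -1.2, 0.4]
grip_width: 0.0085
time: 8.38
position: [0.6273, 0.2228, 0.2392]
orientation: [-1.432, 0.743, -0.752]
ft_force: [-0.4, 0.8, 0.2]
grip_width: 0.0003
shift cm [-17.55   5.59 -16.26] turns [array([ -0.1, -59. ,   0.1]), array([-1.00e-01,  1.21e+02, -2.00e-01])] yaw now 35.0 q6 -0.29 dist 24.6 pos [0.6262 0.2224 0.2365] w 0.0004
```

View pics/w3.png

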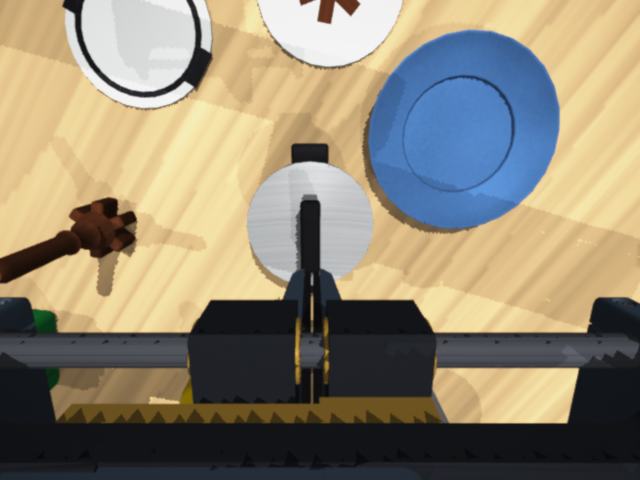

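The fingers closed on nothing and the pot did not move. I'll check the handle height by triangulating across the wrist views, and project the pads into the picture.

```bash
python3 - <<'E'
from h import *
from scipy.optimize import least_squares
im,K,T=cam('wrist')
s=r.read_state(); R=Ro.from_rotvec(s['orientation']).as_matrix(); p=s['position']
for n,t in (('tcp',0),('grasp',.006),('tip',.025)): print(n,proj(p+R@[0,t,0],K,T).round(0))
# handle ends in scene/top and wrist; lid centre
im,Kt,Tt=cam('top'); print('top handle window'); 
cv2.imwrite('pics/t3.png',cv2.resize(im[190:270,220:310],None,fx=8,fy=7,interpolation=cv2.INTER_CUBIC))
im,Ks,Ts=cam('scene'); cv2.imwrite('pics/s3.png',cv2.resize(im[230:320,290:390],None,fx=8,fy=6.6,interpolation=cv2.INTER_CUBIC))
c=np.array([.6264,.2231]); 
for z in (.08,.1,.118): print(z,'pred handle centre scene/top/wrist if at (.6264,.2231)',proj([*c,z],Ks,Ts),proj([*c,z],Kt,Tt),proj([*c,z],K,T))
E
```

```text
tcp [[309. 297.]]
grasp [[309. 293.]]
tip [[309. 280.]]
top handle window
0.08 pred handle centre scene/top/wrist if at (.6264,.2231) [[333.24553177 264.56703134]] [[260.73588233 225.26093659]] [[311.21995724 227.43872973]]
0.1 pred handle centre scene/top/wrist if at (.6264,.2231) [[333.32839921 260.23395092]] [[259.88091755 223.44035209]] [[311.28277409 232.76488626]]
0.118 pred handle centre scene/top/wrist if at (.6264,.2231) [[333.40473363 256.24247685]] [[259.0909335  221.75813927]] [[311.3461668  238.13986951]]
```

View pics/t3.png

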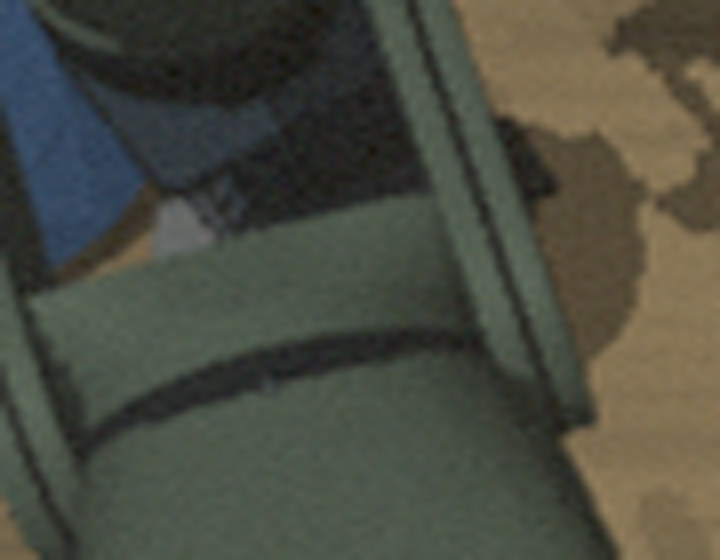

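View pics/s3.png

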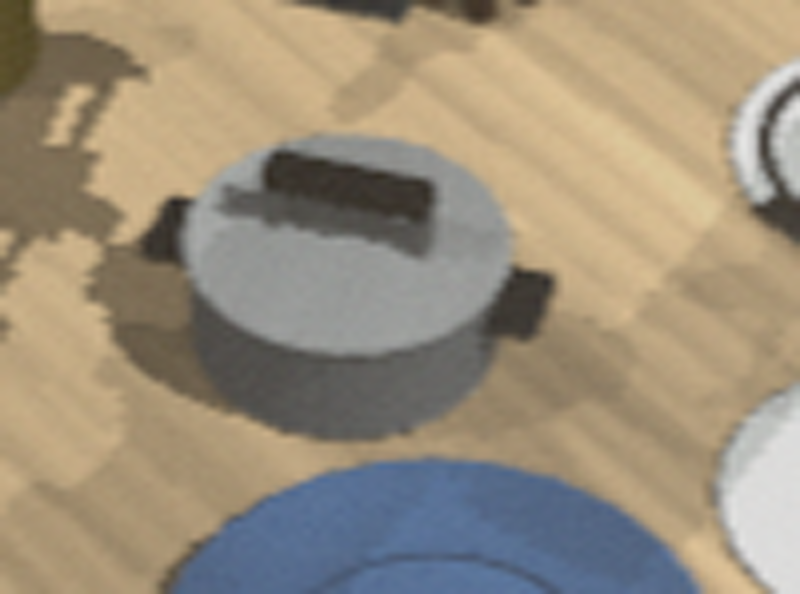

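```bash
python3 - <<'E'
from h import *
from scipy.optimize import least_squares
# top0 & scene0 saved images, w1 w/ pose (settled)
_,Kt,Tt=cam('top'); _,Ks,Ts=cam('scene'); _,Kw,Tn=cam('wrist')
top=cv2.imread('pics/top0.png'); sc=cv2.imread('pics/scene0.png'); w1=cv2.imread('pics/w1.png'); w2=cv2.imread('pics/w2.png')
def cen(im,box,th,near,fn=None):
    a,b,c,d=box; m=np.zeros(im.shape[:2],bool); m[a:b,c:d]=1; m&=im.max(2)<th; m=blob(m,near,8); ys,xs=np.nonzero(m); 
    print(m.sum(),xs.min(),xs.max(),ys.min(),ys.max()); return np.array([xs.mean(),ys.mean()])
ct=cen(top,(205,238,245,278),55,(261,222)); cs=cen(sc,(245,270,320,347),55,(334,257))
c1=cen(w1,(180,248,318,352),60,(336,215)); c2=cen(w2,(205,312,292,328),50,(310,262))
# tool_from_camera
s=r.read_state(); T0=np.eye(4); T0[:3,:3]=Ro.from_rotvec(s['orientation']).as_matrix(); T0[:3,3]=s['position']; tc=np.linalg.inv(T0)@Tn
def TT(p,yaw):
    a=np.deg2rad(yaw); z=np.array([np.cos(a),np.sin(a),0]); y=np.array([0,0,-1.]); A=np.eye(4); A[:3,:3]=np.c_[np.cross(y,z),y,z]; A[:3,3]=p; return A@tc
views=dict(top=(ct,Kt,Tt),scene=(cs,Ks,Ts),w1=(c1,Kw,TT([.5995,.2197,.349],20)),w2=(c2,Kw,TT([.6274,.224,.1726],35)))
def solve(ns):
    f=lambda P:np.concatenate([(proj(P,views[n][1],views[n][2])[0]-views[n][0]) for n in ns])
    o=least_squares(f,[.626,.223,.11]); print(ns,o.x.round(4),o.fun.round(1))
solve(['top','scene']); solve(['w1','w2']); solve(['top','scene','w1','w2'])
E
```

```text
169 249 272 213 232Traceback (most recent call last):
  File "<stdin>", line 9, in <module>
  File "<stdin>", line 7, in cen
  File "h.py", line 35, in blob
    i=min(b)[1]; return lab==i
      ~~~^^^
ValueError: min() iterable argument is empty
```

```bash
python3 - <<'E'
from h import *
from scipy.optimize import least_squares
_,Kt,Tt=cam('top'); _,Ks,Ts=cam('scene'); _,Kw,Tn=cam('wrist')
top=cv2.imread('pics/top0.png'); sc=cv2.imread('pics/scene0.png'); w1=cv2.imread('pics/w1.png'); w2=cv2.imread('pics/w2.png')
def cen(im,box,th,near,fn=None):
    a,b,c,d=box; m=np.zeros(im.shape[:2],bool); m[a:b,c:d]=1; m&=im.max(2)<th; m=blob(m,near,8); ys,xs=np.nonzero(m); 
    print(m.sum(),xs.min(),xs.max(),ys.min(),ys.max()); return np.array([xs.mean(),ys.mean()])
ct=cen(top,(205,238,245,278),55,(261,222)); cs=cen(sc,(245,270,320,347),75,(334,257))
c1=cen(w1,(180,248,318,352),60,(336,215)); c2=cen(w2,(205,312,292,328),50,(310,262))
s=r.read_state(); T0=np.eye(4); T0[:3,:3]=Ro.from_rotvec(s['orientation']).as_matrix(); T0[:3,3]=s['position']; tc=np.linalg.inv(T0)@Tn
def TT(p,yaw):
    a=np.deg2rad(yaw); z=np.array([np.cos(a),np.sin(a),0]); y=np.array([0,0,-1.]); A=np.eye(4); A[:3,:3]=np.c_[np.cross(y,z),y,z]; A[:3,3]=p; return A@tc
views=dict(top=(ct,Kt,Tt),scene=(cs,Ks,Ts),w1=(c1,Kw,TT([.5995,.2197,.349],20)),w2=(c2,Kw,TT([.6274,.224,.1726],35)))
print({k:v[0].round(1) for k,v in views.items()})
def solve(ns):
    f=lambda P:np.concatenate([(proj(P,views[n][1],views[n][2])[0]-views[n][0]) for n in ns])
    o=least_squares(f,[.626,.223,.11]); print(ns,o.x.round(4),o.fun.round(1))
solve(['top','scene']); solve(['w1','w2']); solve(['top','scene','w1','w2'])
E
```

```text
169 249 272 213 232
128 323 343 253 263
751 323 347 189 242
2088 297 321 218 307
{'top': array([260.1, 221.9]), 'scene': array([333. , 257.8]), 'w1': array([334.9, 215.7]), 'w2': array([309.3, 262.2])}
['top', 'scene'] [0.6275 0.2219 0.1109] [-0.1  0.1 -0.2 -0. ]
['w1', 'w2'] [0.6237 0.227  0.1274] [ 0.4 -0.  -0.2 -0. ]
['top', 'scene', 'w1', 'w2'] [0.6264 0.223  0.1114] [-0.6  0.5  0.4 -0.1  0.6  1.3 -0.1 -0.6]
```

Triangulation gives the handle at (0.6264, 0.223) with its centre at about 0.111 m, so the aim was right. I'll go down again and look before and during closing.

```bash
python3 - <<'E'
from h import *
go([0.6264,0.2231,0.115],35)
E
python3 -m jog '0 0 0 0 0 0 0.4; 0 0 0 0 0 0 0.4; 0 4 0 0 0 0 0.4; 0 8 0 0 0 0 0.4; 0 11 0 0 0 0 0.4; 0 12 0 0 0 0 0.4; 0 12 0 0 0 0 0.4' 40;  python3 - <<'E'
from h import *
go([0.6264,0.2231,0.115],35)
im,K,T=cam('wrist','w4.png')
im,K,T=cam('scene'); cv2.imwrite('pics/s4.png',cv2.resize(im[190:310,270:400],None,fx=6,fy=5,interpolation=cv2.INTER_CUBIC))
E
```

```text
shift cm [-0.03 11.93  0.12] turns [array([ 0.1,  0. , -0. ]), array([-0.0e+00, -1.8e+02, -1.0e-01])] yaw now 35.0 q6 -0.29 dist 11.9 pos [0.6257 0.2222 0.2343] w 0.0004
time: 9.75
position: [0.626, 0.2223, 0.115]
orientation: [-1.438, 0.748, -0.748]
ft_force: [-0.3, -0.8, -0.1]
grip_width: 0.0364
shift cm [-0.04  0.    0.08] turns [array([ 0.,  0., -0.]), array([  -0., -180.,   -0.])] yaw now 35.0 q6 -0.29 dist 0.1 pos [0.626  0.2223 0.115 ] w 0.0364
```

View pics/w4.png

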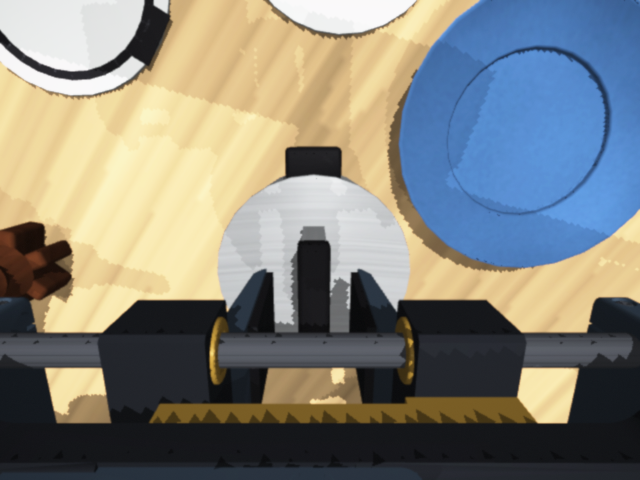

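View pics/s4.png

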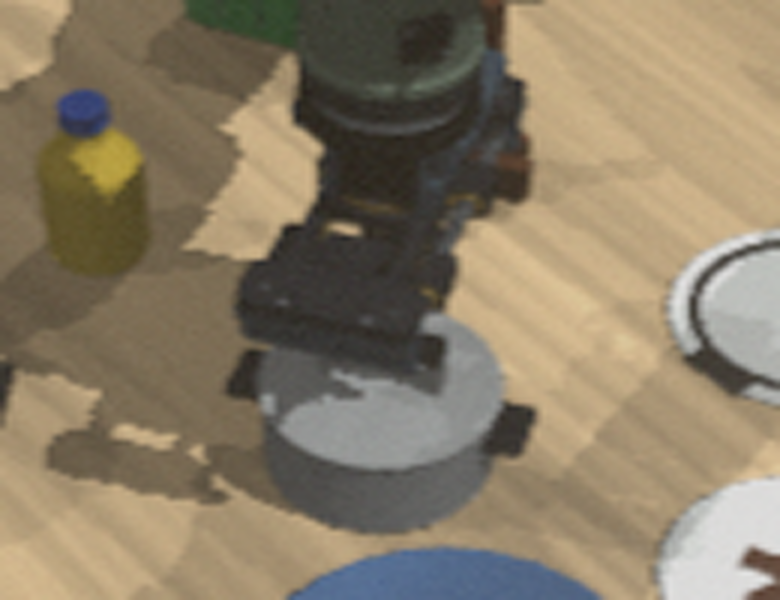

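```bash
python3 -m jog '0 0.2 0.1 0 0 0 0.15; 0 0.2 0.1 0 0 0 0.1' 30; python3 -m jog '0 0 0 0 0 0 0.1;0 0 0 0 0 0 0.1'; python3 - <<'E'
from h import *
im,K,T=cam('wrist','w5.png')
E
```

```text
time: 10.1
position: [0.627, 0.223, 0.1137]
orientation: [-1.437, 0.747, -0.749]
ft_force: [-0.5, 0.3, 0.3]
grip_width: 0.0197
time: 10.35
position: [0.627, 0.223, 0.1143]
orientation: [-1.437, 0.747, -0.749]
ft_force: [-1.1, -0.8, 6.3]
grip_width: 0.0092
```

View pics/w5.png

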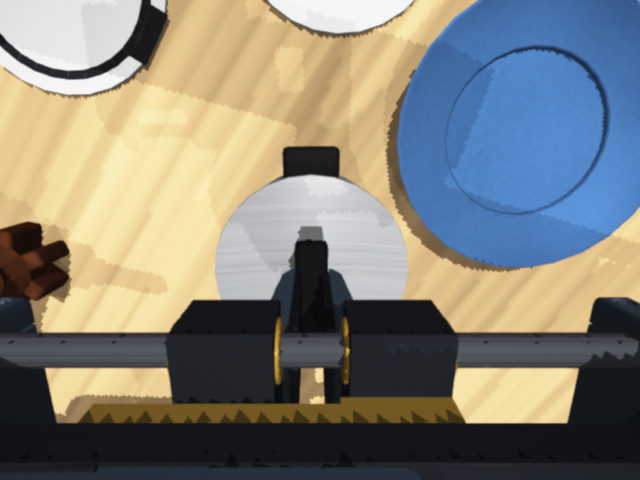

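The gripper reads 9 mm with the 16 mm bar apparently between the fingers, which doesn't add up. I'll project the expected geometry into this picture to find out why.

```bash
python3 - <<'E'
from h import *
s=r.read_state(); print(s['grip_width'],s['ft_force'].round(1),s['position'].round(4))
im,K,T=cam('wrist')
R=Ro.from_rotvec(s['orientation']).as_matrix(); p=s['position']
for t in (0,.006,.025): 
    for x in (-.016,.016): print('finger x',x,'y',t,proj(p+R@[x,t,.0046],K,T).round(0))
for z in (.09,.1,.106,.118,.13):
    a=np.deg2rad(125); d=np.array([np.cos(a),np.sin(a),0]); n=np.array([-d[1],d[0],0]); c=np.array([.6264,.223,z])
    print(z,[proj(c+i*.03*d+j*.008*n,K,T)[0].round(0).tolist() for i,j in ((1,1),(1,-1),(-1,1),(-1,-1))])
im,K,T=cam('scene'); cv2.imwrite('pics/s5.png',cv2.resize(im[190:310,270:400],None,fx=6,fy=5,interpolation=cv2.INTER_CUBIC))
E
```

```text
0.009120746565009002 [-1.  -0.2  5.3] [0.627  0.2229 0.1143]
finger x -0.016 y 0 [[321. 268.]]
finger x 0.016 y 0 [[320. 329.]]
finger x -0.016 y 0.006 [[320. 264.]]
finger x 0.016 y 0.006 [[320. 323.]]
finger x -0.016 y 0.025 [[319. 253.]]
finger x 0.016 y 0.025 [[319. 308.]]
0.09 [[295.0, 228.0], [325.0, 228.0], [296.0, 330.0], [324.0, 330.0]]
0.1 [[294.0, 232.0], [326.0, 232.0], [296.0, 339.0], [325.0, 339.0]]
0.106 [[294.0, 235.0], [326.0, 235.0], [295.0, 344.0], [325.0, 344.0]]
0.118 [[293.0, 241.0], [327.0, 241.0], [294.0, 357.0], [326.0, 357.0]]
0.13 [[291.0, 249.0], [328.0, 249.0], [293.0, 370.0], [327.0, 370.0]]
```

View pics/s5.png

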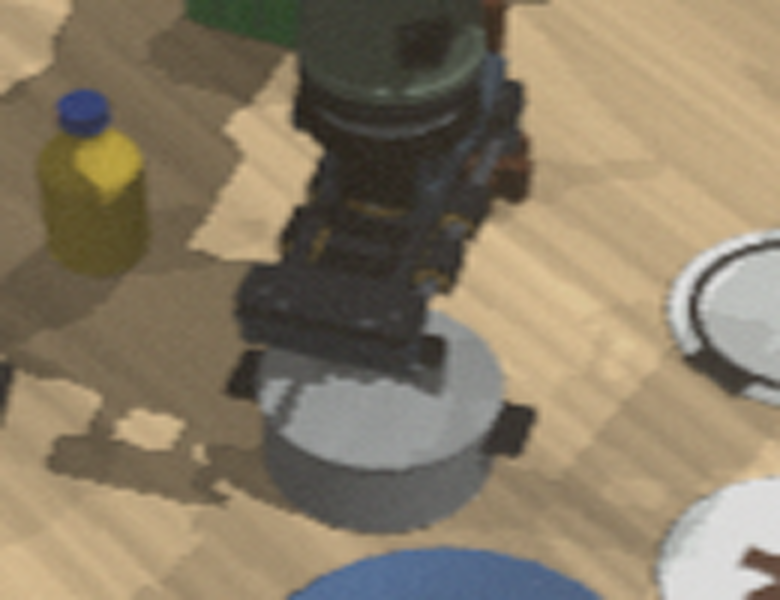

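The bar sits where expected (top at about 0.118 m), but the visible fingertips lie about 20 mm shorter than documented. The +5 N lift force fits tips wedging on the bar's top edge. I'll open and go a little lower, watching the force.

```bash
python3 -m jog '0 0 0 0 0 0 0.4; 0 0 0 0 0 0 0.4; 0 0 0 0 0 0 0.4; 0 0.3 0 0 0 0 0.4; 0 0.6 0 0 0 0 0.4; 0 0.6 0 0 0 0 0.4'; python3 - <<'E'
from h import *
s=r.read_state(); print(s['grip_width'],s['ft_force'].round(1),s['position'].round(4))
im,K,T=cam('wrist','w6.png')
E
```

```text
time: 11.25
position: [0.6351, 0.2279, 0.1157]
orientation: [-1.416, 0.734, -0.759]
ft_force: [7.4, 7.2, 23.7]
grip_width: 0.0365
0.03645530019480097 [ 7.4  7.2 23.7] [0.6351 0.2279 0.1157]
```

View pics/w6.png

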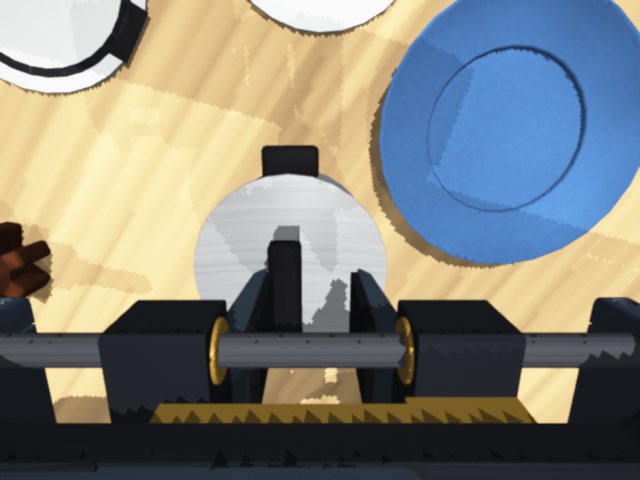

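Lateral and upward force (24 N) built up. I back off straight up and look again.

```bash
python3 -m jog '0 -1.2 0 0 0 0 0.4; 0 -2.6 0 0 0 0 0.4; 0 -2.6 0 0 0 0 1; 0 -2.6 0 0 0 0 1; 0 -2.6 0 0 0 0 1;0 -2.6 0 0 0 0 1;0 -2.6 0 0 0 0 1'; python3 - <<'E'
from h import *
go([0.6264,0.2231,0.115],35)
im,K,T=cam('wrist','w7.png')
cv2.imwrite('pics/w7c.png',cv2.resize(im[130:430,150:480],None,fx=2.4,fy=2,interpolation=cv2.INTER_CUBIC))
s=r.read_state(); print(s['ft_force'],s['effort'])
E
```

```text
time: 12.18
position: [0.6266, 0.2228, 0.1327]
orientation: [-1.438, 0.749, -0.748]
ft_force: [0.7, 0.5, 0.8]
grip_width: 0.0835
shift cm [-0.03  1.77  0.  ] turns [array([ 0.,  0., -0.]), array([  -0., -180.,   -0.])] yaw now 35.0 q6 -0.29 dist 1.8 pos [0.6266 0.2228 0.1327] w 0.0835
[-0.22755754 -0.22333081 -0.58767828] [-6.68635024e-03 -5.03863907e+01 -2.23439097e+01  5.88915031e-02
  5.92871080e-02 -2.38682032e-04]
```

View pics/w7c.png

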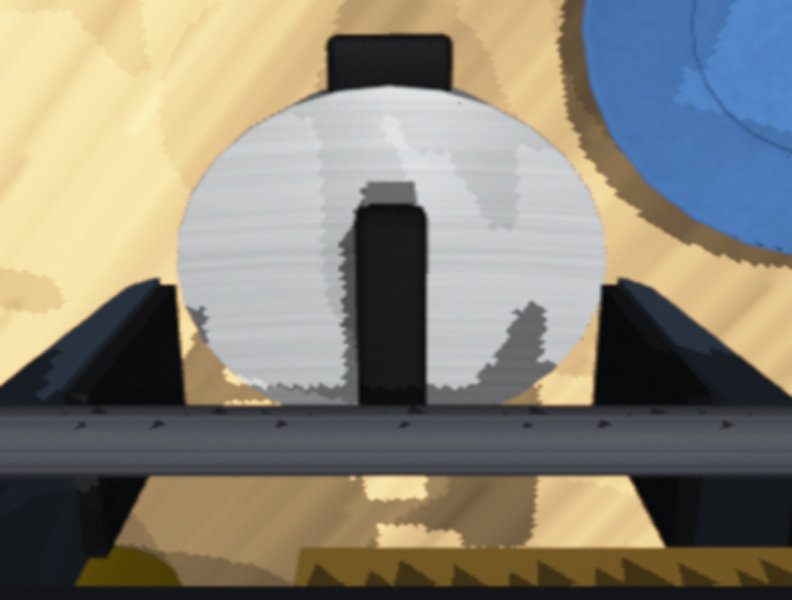

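The evidence agrees: in the picture the real fingertips sit at about TCP level (y≈0), not 25 mm ahead. So the tips only touched the top of the bar. I'll go deeper in small steps with the fingers open around the bar, watching the force.

```bash
python3 -m jog '0 0 0 0 0 0 0.6; 0 0 0 0 0 0 0.6; 0 0 0 0 0 0 0.6; 0 1 0 0 0 0 0.6; 0 2 0 0 0 0 0.6; 0 2.4 0 0 0 0 0.6; 0 2.4 0 0 0 0 0.6'; python3 -m jog '0 0.5 0 0 0 0 0.6;0 0.5 0 0 0 0 0.6'; python3 - <<'E'
from h import *
go([0.6264,0.2231,0.1],35)
im,K,T=cam('wrist','w8.png')
E
```

```text
time: 13.1
position: [0.6264, 0.2228, 0.1083]
orientation: [-1.439, 0.749, -0.748]
ft_force: [-0.2, 0.5, -0.1]
grip_width: 0.0547
time: 13.35
position: [0.6265, 0.2228, 0.1037]
orientation: [-1.438, 0.749, -0.748]
ft_force: [-0.2, 0.5, 0.6]
grip_width: 0.0548
shift cm [-0.03  0.37  0.01] turns [array([ 0.,  0., -0.]), array([  -0., -180.,   -0.])] yaw now 35.0 q6 -0.29 dist 0.4 pos [0.6265 0.2228 0.1037] w 0.0548
```

View pics/w8.png

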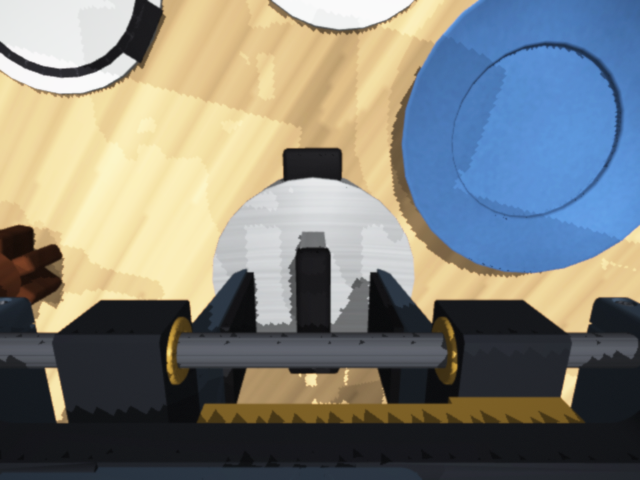

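There is no contact at TCP 0.104 (documented tips would be at 0.079), so I go down 8 mm more and close, holding long enough to read the width.

```bash
python3 -m jog '0 0.4 0 0 0 0 0.6; 0 0.8 0 0 0 0 0.6; 0 0.8 0 0 0 0 0.6;0 0.8 0 0 0 0 0;0 0.8 0 0 0 0 0;0 0.8 0 0 0 0 0;0 0.8 0 0 0 0 0;0 0.8 0 0 0 0 0' 40;python3 -m jog '0 0 0 0 0 0 0; 0 0 0 0 0 0 0; 0 0 0 0 0 0 0'
```

```text
time: 14.4
position: [0.6269, 0.223, 0.096]
orientation: [-1.437, 0.748, -0.749]
ft_force: [0.5, 0.9, -1.3]
grip_width: 0.0159
time: 14.78
position: [0.6269, 0.223, 0.096]
orientation: [-1.438, 0.748, -0.749]
ft_force: [2.2, 0.4, 0.1]
grip_width: 0.0156
```

Gripped at 15.8 mm, which matches the bar. Lifting.

```bash
python3 -m jog '0 -1 0 0 0 0 0; 0 -3 0 0 0 0 0; 0 -6 0 0 0 0 0; 0 -9 0 0 0 0 0;0 -9 0 0 0 0 0'; python3 - <<'E'
from h import *
im,K,T=cam('wrist','w9.png')
go([0.3925,0.2729,0.185],94.05)
im,K,T=cam('top'); 
E
```

```text
time: 15.4
position: [0.6276, 0.2232, 0.1883]
orientation: [-1.435, 0.745, -0.75]
ft_force: [0.4, 0.4, -6.0]
grip_width: 0.0155
shift cm [-17.53   0.1  -16.28] turns [array([ -0., -59.,   0.]), array([ -0., 121.,  -0.])] yaw now 35.0 q6 -0.29 dist 23.9 pos [0.6264 0.2228 0.1861] w 0.0158
```

View pics/w9.png

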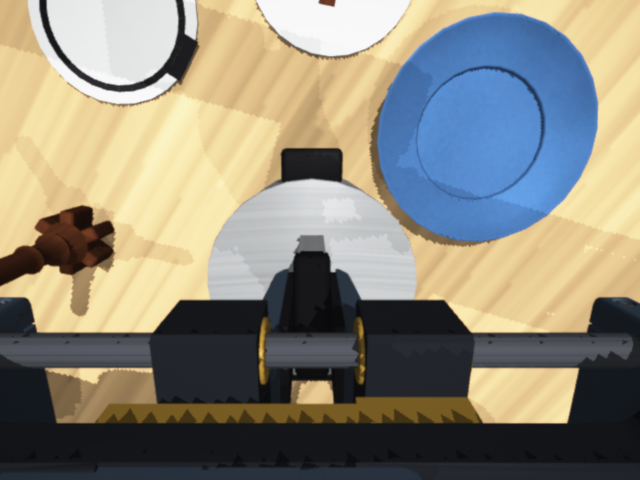

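```bash
python3 -m jog '-2.5 0 -2.3 0 -9 0 0; -5.5 0 -5 0 -19 0 0; -8.5 0 -8 0 -29 0 0; -11.5 0 -11 0 -39 0 0; -14.5 0 -13.5 0 -49 0 0; -17 0 -15.8 0 -58 0 0; -17.5 0.1 -16.3 0 -59 0 0;-17.5 0.1 -16.3 0 -59 0 0'; python3 -m jog '0 0 0 0 0 0 0; 0 0 0 0 0 0 0';  python3 - <<'E'
from h import *
go([0.3925,0.2729,0.100],94.05)
im,K,T=cam('wrist','w10.png')
E
```

```text
time: 16.5
position: [0.3922, 0.2723, 0.184]
orientation: [-1.571, -0.054, 0.056]
ft_force: [0.7, -0.1, -6.4]
grip_width: 0.0155
time: 16.75
position: [0.3935, 0.2725, 0.1847]
orientation: [-1.57, -0.054, 0.054]
ft_force: [-0.2, -0.3, -6.6]
grip_width: 0.0157
shift cm [-0.1   8.47  0.05] turns [array([ 0. , -0.1, -0. ]), array([  0. , 179.9,   0. ])] yaw now 93.9 q6 -1.06 dist 8.5 pos [0.3935 0.2725 0.1847] w 0.0157
```

View pics/w10.png

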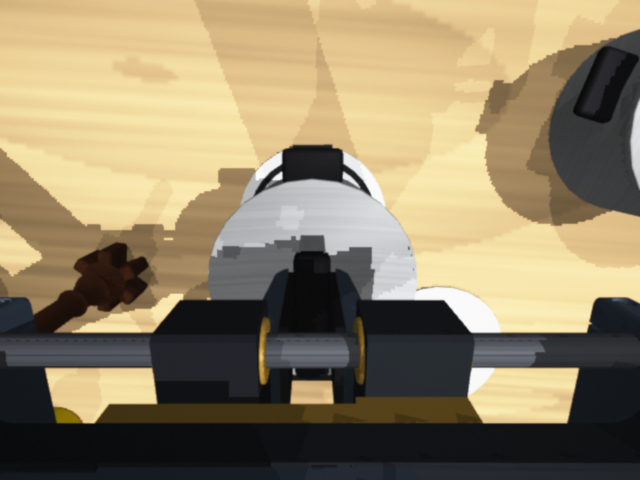

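```bash
cat >> h.py <<'E'
def circ(P):
    A=np.c_[2*P,np.ones(len(P))]; s=np.linalg.lstsq(A,(P**2).sum(1),rcond=None)[0]; return s[:2].round(4),np.sqrt(s[2]+s[0]**2+s[1]**2).round(4)
E
python3 - <<'E'
from h import *
_,Kt,Tt=cam('top'); _,Ks,Ts=cam('scene')
for fn,K,T,M in (('top0',Kt,Tt,dict(pot=(241,321),jug=(504,281),mug=(457,328),st=(190,270))),('scene0',Ks,Ts,dict(pot=(405,253),jug=(256,155),mug=(303,159),st=(405,306)))):
    im=cv2.imread(f'pics/{fn}.png'); hs=cv2.cvtColor(im,cv2.COLOR_BGR2HSV)
    for n,(x,y) in M.items():
        w=np.zeros(im.shape[:2],bool); w[y-32:y+32,x-32:x+32]=1
        m=((hs[...,1]<45)&(hs[...,2]>100)&w).astype('uint8'); m=cv2.morphologyEx(m,cv2.MORPH_CLOSE,np.ones((9,9)))
        m=blob(m,(x,y),200); cs=max(cv2.findContours(m.astype('uint8'),0,2)[0],key=cv2.contourArea)
        cs=cv2.convexHull(cs)[:,0]; print(fn,n,*circ(ray(cs,K,T,.004)[:,:2]))
E
```

```text
top0 pot [0.3927 0.2721] 0.0694
top0 jug [ 0.5073 -0.4051] 0.0697
top0 mug [ 0.3824 -0.2773] 0.0696
top0 st [0.5209 0.4089] 0.0694
scene0 pot [0.3925 0.2741] 0.0699
scene0 jug [ 0.5067 -0.402 ] 0.0702
scene0 mug [ 0.3813 -0.2753] 0.0695
scene0 st [0.5371 0.4132] 0.0808
```

All the views agree: the pot mat is at (0.3926, 0.273). Lowering.

```bash
python3 -m jog '-0.1 3 0 0 0 0 0; -0.1 6 0 0 0 0 0; -0.1 7.5 0 0 0 0 0;  -0.1 8 0 0 0 0 0; -0.1 8.3 0 0 0 0 0; -0.1 8.3 0 0 0 0 0; -0.1 8.3 0 0 0 0 0'; python3 - <<'E'
from h import *
go([0.3926,0.2730,0.100],94.05)
E
```

```text
time: 17.77
position: [0.3921, 0.2729, 0.1026]
orientation: [-1.569, -0.056, 0.054]
ft_force: [-0.7, 0.6, -5.6]
grip_width: 0.0155
shift cm [0.05 0.26 0.01] turns [array([-0. , -0. ,  0.1]), array([-1.0e-01,  1.8e+02, -1.0e-01])] yaw now 94.0 q6 -1.06 dist 0.3 pos [0.3921 0.2729 0.1026] w 0.0155
```

```bash
python3 -m jog '0 0.15 0 0 0 0 0; 0 0.25 0 0 0 0 0; 0 0.35 0 0 0 0 0; 0 0.35 0 0 0 0 0'; python3 -m jog '0 0 0 0 0 0 0'
```

```text
time: 18.27
position: [0.3921, 0.2734, 0.1]
orientation: [-1.568, -0.056, 0.054]
ft_force: [-2.8, 1.1, 6.6]
grip_width: 0.016
time: 18.4
position: [0.3921, 0.2734, 0.1]
orientation: [-1.568, -0.056, 0.054]
ft_force: [-2.4, 1.5, 7.1]
grip_width: 0.0159
```

Contact (the pot's weight plus a few N is now on the mat). Releasing and rising.

```bash
python3 -m jog '0 -0.2 0 0 0 0 0; 0 -0.2 0 0 0 0 0.4; 0 -0.2 0 0 0 0 0.5; 0 -0.2 0 0 0 0 0.5; 0 -1 0 0 0 0 0.6; 0 -5 0 0 0 0 0.8; 0 -11 0 0 0 0 1; 0 -16 0 0 0 0 1'; python3 -m jog '-4 -4 0 0 0 0 1; -7 -8 0 0 0 0 1; -7 -8 0 0 0 0 1'; python3 - <<'E'
from h import *
im,K,T=cam('wrist','w11.png'); go([0.445,-0.1,0.38],90)
im,K,T=cam('top','t11.png')
E
```

```text
time: 19.4
position: [0.3919, 0.2727, 0.2613]
orientation: [-1.569, -0.057, 0.054]
ft_force: [0.7, -0.1, -0.3]
grip_width: 0.0823
time: 19.77
position: [0.3216, 0.2683, 0.3425]
orientation: [-1.565, -0.062, 0.051]
ft_force: [0.3, -0.9, -0.8]
grip_width: 0.0914
shift cm [  9.69  -4.03 -37.56] turns [array([-0.2,  4.1,  0.2]), array([   0.3, -175.9,    0.2])] yaw now 94.1 q6 -0.98 dist 39.0 pos [0.3218 0.2679 0.3403] w 0.0911
```

View pics/w11.png

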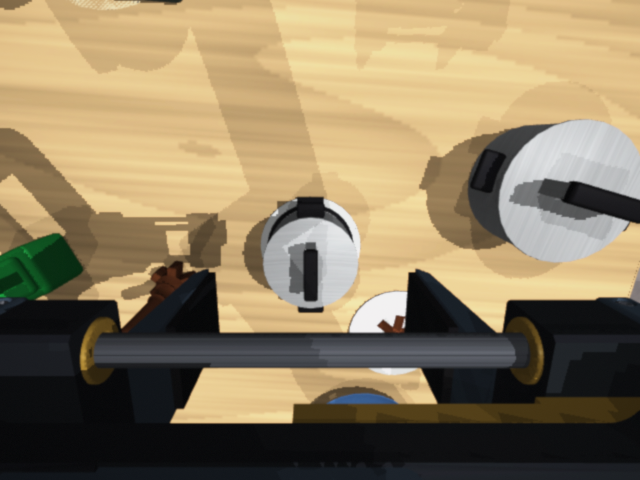

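View pics/t11.png

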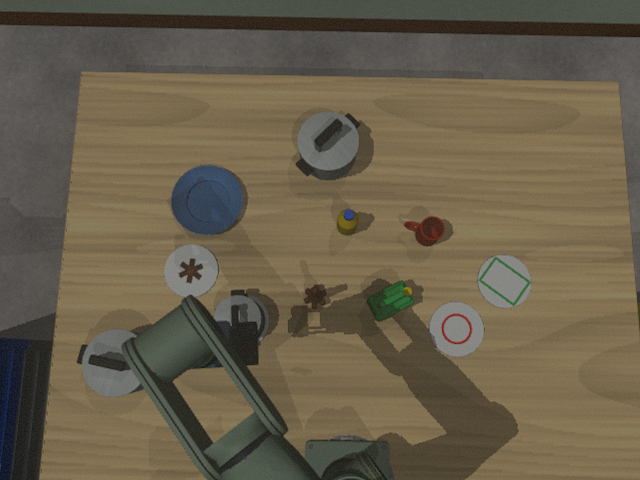

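The pot stands on its mat with its ears along the marks (to be verified at the end). Now the jug, handle roughly from (380,303) to (412,290) in the top view.

```bash
python3 -m jog '1 -1 -4 0 9 0 1; 2.5 -2 -9 0 19 0 1; 4 -3 -14 0 29 0 1; 5.5 -4 -19 0 39 0 1; 7 -4 -24 0 49 0 1; 8 -4 -29 0 59 0 1; 9 -4 -33 0 69 0 1; 9.7 -4 -37 0 72 0 1'; python3 -m jog '0 0 0 0 0 0 1; 0 0 0 0 0 0 1'; python3 - <<'E'
from h import *
go([0.445,-0.1,0.38],22)
im,K,T=cam('wrist','w12.png')
E
```

```text
time: 20.88
position: [0.445, -0.0968, 0.3764]
orientation: [-1.367, 0.927, -0.922]
ft_force: [0.4, 0.2, -0.2]
grip_width: 0.0912
time: 21.12
position: [0.4445, -0.0945, 0.3772]
orientation: [-1.367, 0.924, -0.92]
ft_force: [-0.8, -0.1, 0.5]
grip_width: 0.0915
shift cm [ 0.52 -0.28 -0.16] turns [array([ 0.1,  0. , -0.1]), array([  -0.2, -180. ,   -0.2])] yaw now 22.0 q6 -0.62 dist 0.6 pos [ 0.4445 -0.0945  0.3772] w 0.0915
```

View pics/w12.png

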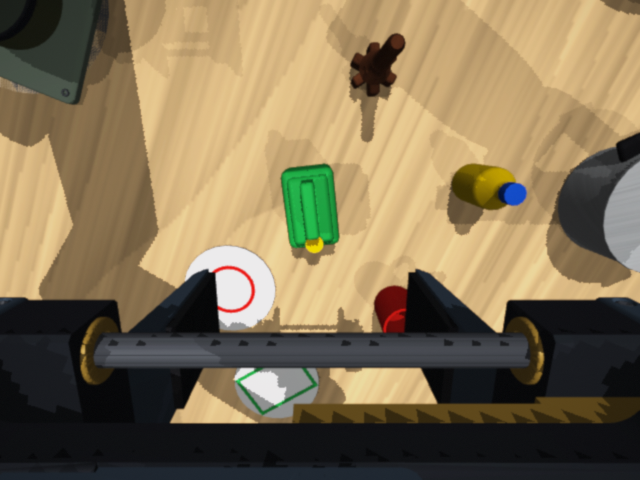

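```bash
python3 - <<'E'
from h import *
im=cv2.imread('pics/w12.png'); cv2.imwrite('pics/w12c.png',cv2.resize(im[150:270,260:360],None,fx=6,fy=5,interpolation=cv2.INTER_CUBIC))
print(im[170:250:8,290:330:5].tolist()[4])
t=cv2.imread('pics/top0.png'); cv2.imwrite('pics/t12c.png',cv2.resize(t[270:330,355:425],None,fx=10,fy=9,interpolation=cv2.INTER_CUBIC))
E
```

```text
[[55, 141, 25], [74, 177, 35], [53, 129, 25], [80, 188, 37], [79, 189, 37], [52, 133, 24], [67, 163, 32], [66, 162, 31]]
```

View pics/w12c.png

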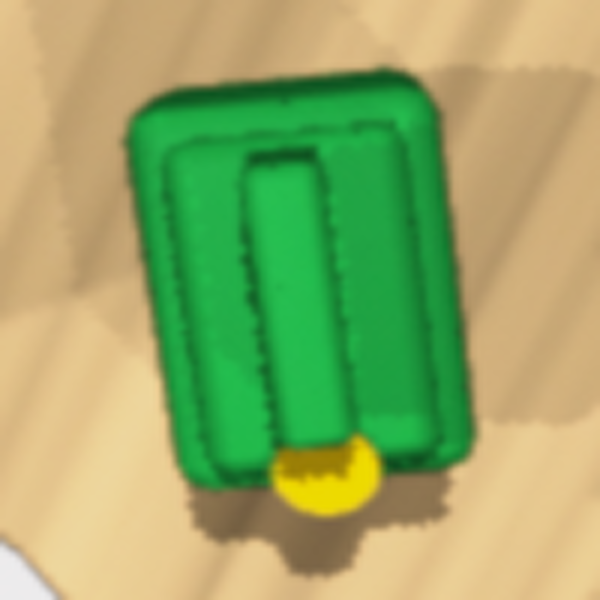

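View pics/t12c.png

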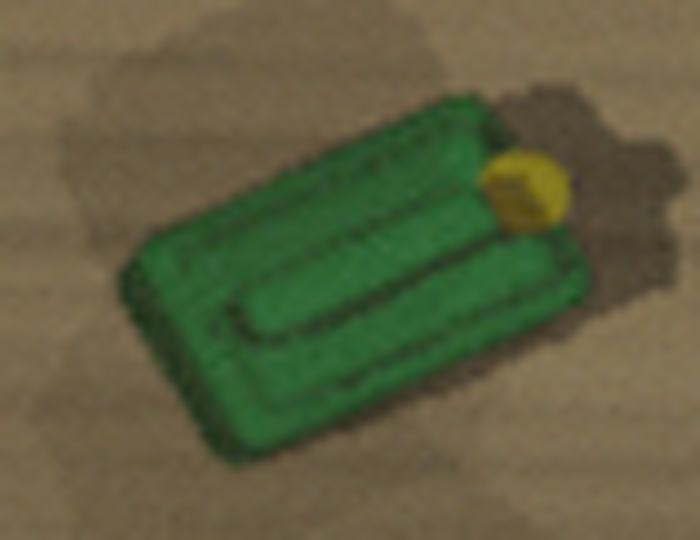

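The crop shows the jug's bar, with corners at crop pixels (247,163), (322,160), (355,445) and (282,448), and the yellow cap at its lower (+x) end. Computing the pose.

```bash
python3 - <<'E'
from h import *
_,Kt,Tt=cam('top');  _,Ks,Ts=cam('scene'); im,K,T=cam('wrist')
c=np.array([[247,163],[322,160],[355,445],[282,448]],float); px=c/[6,5]+[260,150]
P=ray(px,K,T,.131)[:,:2]; a=(P[0]+P[1])/2; b=(P[2]+P[3])/2; d=b-a; print('wrist bar c',((a+b)/2).round(4),'len',np.linalg.norm(d),'w',np.linalg.norm(P[0]-P[1]),'ang',np.degrees(np.arctan2(d[1],d[0])))
q=ray([[379.5,305],[405.8,293.6]],Kt,Tt,.131)[:,:2]; d=q[1]-q[0]; print('top',q.mean(0),np.linalg.norm(d),np.degrees(np.arctan2(d[1],d[0])))
# body silhouettes
d=trace('jug','wrist'); 
for (fn,K_,T_,box) in (('top0',Kt,Tt,(250,310,470,540)),('w',K,T,(355,420,230,325)),('scene0',Ks,Ts,(135,175,230,282))):
    I=im if fn=='w' else cv2.imread(f'pics/{fn}.png'); hs=cv2.cvtColor(I,cv2.COLOR_BGR2HSV)
    m=(hs[...,0]>45)&(hs[...,0]<85)&(hs[...,1]>70); w=np.zeros(m.shape,bool); w[box[0]:box[1],box[2]:box[3]]=1; m&=w
    m=cv2.morphologyEx(m.astype('uint8'),cv2.MORPH_CLOSE,np.ones((3,3))); 
    print('jugmat',fn,line(m>0,K_,T_,.004),m.sum())
im_=im; hs=cv2.cvtColor(im,cv2.COLOR_BGR2HSV); wh=(hs[...,1]<45)&(hs[...,2]>140)
red=((hs[...,0]<8)|(hs[...,0]>172))&(hs[...,1]>120); w=np.zeros(red.shape,bool); w[255:325,195:262]=1
ys,xs=np.nonzero(red&w); 
print('mug top');
E
```

```text
wrist bar c [ 0.4441 -0.0954] len 0.0647617562479329 w 0.013701622949675458 ang -62.33044911131022
top [ 0.44164213 -0.0998583 ] 0.06813875746887528 -65.81544082114
jugmat top0 {'c': array([ 0.5074, -0.4055]), 'mean': array([ 0.5065, -0.4064]), 'size': (111.3, 79.0), 'ang': 54.0, 'pca': np.float64(54.3)} 275
jugmat w {'c': array([ 0.5062, -0.4042]), 'mean': array([ 0.5086, -0.4195]), 'size': (111.7, 80.8), 'ang': 54.7, 'pca': np.float64(28.3)} 463
jugmat scene0 {'c': array([ 0.5056, -0.4045]), 'mean': array([ 0.4994, -0.4166]), 'size': (109.8, 76.5), 'ang': 54.1, 'pca': np.float64(48.1)} 57
mug top
```

```bash
python3 - <<'E'
from h import *
go([0.4435,-0.097,0.175],27.7)
E
python3 -m jog '0.1 5 -0.2 0 -5.7 0 0.8; 0.1 11 -0.2 0 -5.7 0 0.6; 0.1 17 -0.2 0 -5.7 0 0.6;  0.1 20.2 -0.2 0 -5.7 0 0.6; 0.1 20.2 -0.2 0 -5.7 0 0.6;0.1 20.2 -0.2 0 -5.7 0 0.6'; python3 - <<'E'
from h import *
go([0.4435,-0.097,0.175],27.7)
im,K,T=cam('wrist','w13.png')
cv2.imwrite('pics/w13c.png',cv2.resize(im[150:400,210:410],None,fx=4,fy=2.4,interpolation=cv2.INTER_CUBIC))
E
```

```text
shift cm [ 0.26 20.35 -0.21] turns [array([-0. , -5.6, -0. ]), array([  0. , 174.4,  -0. ])] yaw now 22.1 q6 -0.62 dist 20.4 pos [ 0.4445 -0.0938  0.3785] w 0.0913
time: 22.12
position: [0.4444, -0.0963, 0.1781]
orientation: [-1.399, 0.843, -0.848]
ft_force: [0.8, -0.5, -0.2]
grip_width: 0.0548
shift cm [ 0.02  0.31 -0.11] turns [array([-0.1,  0.1,  0.1]), array([   0.2, -179.9,    0.2])] yaw now 27.8 q6 -0.72 dist 0.3 pos [ 0.4444 -0.0963  0.1781] w 0.0548
```

View pics/w13c.png

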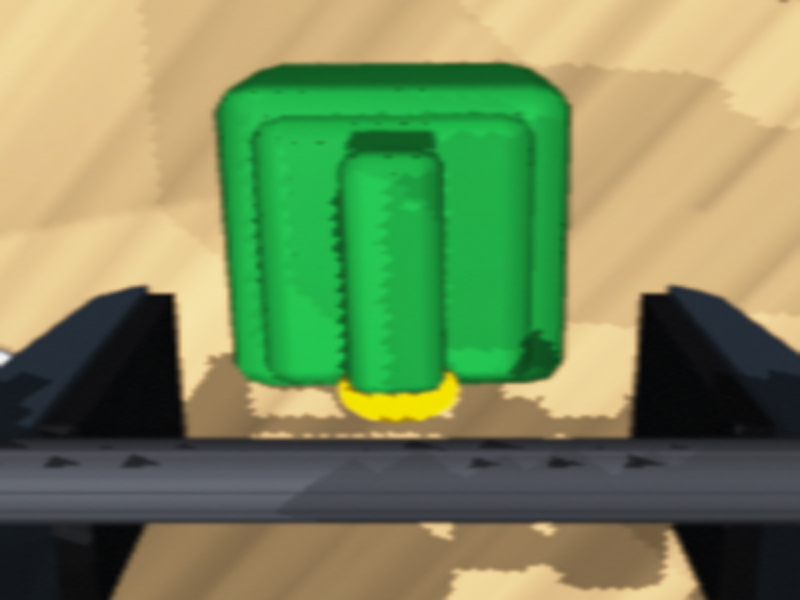

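```bash
python3 - <<'E'
from h import *
im,K,T=cam('wrist')
s=r.read_state()
def q(c,z): return ray(np.array(c,float)/[4,2.4]+[210,150],K,T,z)[:,:2]
P=q([[343,160],[440,160],[446,388],[352,388]],.131); a=(P[0]+P[1])/2; b=(P[2]+P[3])/2; d=b-a
print('bar',((a+b)/2).round(4),np.linalg.norm(d),np.linalg.norm(P[0]-P[1]),np.degrees(np.arctan2(d[1],d[0])))
B=q([[218,110],[570,110],[563,360],[237,360]],.088); a=(B[0]+B[1])/2; b=(B[2]+B[3])/2; d=b-a; print('body',((a+b)/2).round(4),np.linalg.norm(B[0]-B[1]),np.linalg.norm(B[2]-B[3]),np.degrees(np.arctan2(d[1],d[0])))
print(s['position'])
go([0.4441,-0.0965,0.1085],27.7)
E
```

```text
bar [ 0.443  -0.0958] 0.06110547409637832 0.014278004932549456 -61.28947578962872
body [ 0.4443 -0.0979] 0.060981866447573356 0.0610306020897651 -61.55228999605231
[ 0.44452962 -0.09645785  0.17837396]
shift cm [-0.03  6.99 -0.06] turns [array([-0.2,  0. ,  0.2]), array([   0.2, -180. ,    0.3])] yaw now 27.7 q6 -0.72 dist 7.0 pos [ 0.4445 -0.0965  0.1784] w 0.0547
```

```bash
python3 - <<'E'
from h import *
go([0.444,-0.0978,0.1085],28.5)
E
python3 -m jog '0.1 2.5 -0.1 0 -0.8 0 0.5; 0.1 4.5 -0.1 0 -0.8 0 0.5; 0.1 6 -0.1 0 -0.8 0 0.5; 0.1 7 -0.1 0 -0.8 0 0.5; 0.1 7 -0.1 0 -0.8 0 0.5'; python3 -m jog '0 0 0 0 0 0 0;0 0 0 0 0 0 0;0 0 0 0 0 0 0;0 0 0 0 0 0 0;0 0 0 0 0 0 0;0 0 0 0 0 0 0' 30
```

```text
shift cm [ 0.08  6.99 -0.13] turns [array([-0.2, -0.8,  0.2]), array([ -0.2, 179.2,  -0.3])] yaw now 27.7 q6 -0.72 dist 7.0 pos [ 0.4445 -0.0965  0.1784] w 0.0547
time: 22.85
position: [0.4429, -0.0977, 0.1067]
orientation: [-1.404, 0.835, -0.835]
ft_force: [-0.9, -0.1, 0.8]
grip_width: 0.0453
time: 23.6
position: [0.4429, -0.0977, 0.1067]
orientation: [-1.404, 0.835, -0.836]
ft_force: [-1.1, -0.3, 4.6]
grip_width: 0.0157
```

```bash
python3 -m jog '0 -1 0 0 0 0 0; 0 -3.5 0 0 0 0 0; 0 -7 0 0 0 0 0;0 -10 0 0 0 0 0;0 -10 0 0 0 0 0;0 -10 0 0 0 0 0'; python3 - <<'E'
from h import *
im,K,T=cam('wrist','w14.png')
cv2.imwrite('pics/w14c.png',cv2.resize(im[150:400,210:410],None,fx=4,fy=2.4,interpolation=cv2.INTER_CUBIC))
go([0.5105,-0.3991,0.205],-35.8)
E
```

```text
time: 24.35
position: [0.4417, -0.0974, 0.2052]
orientation: [-1.405, 0.837, -0.833]
ft_force: [0.3, 0.6, -3.2]
grip_width: 0.0156
shift cm [29.81 -0.07 -8.35] turns [array([ 0.2, 64.3, -0. ]), array([-1.000e-01, -1.157e+02, -2.000e-01])] yaw now 28.5 q6 -0.74 dist 31.0 pos [ 0.4415 -0.0974  0.2048] w 0.0158
```

View pics/w14.png

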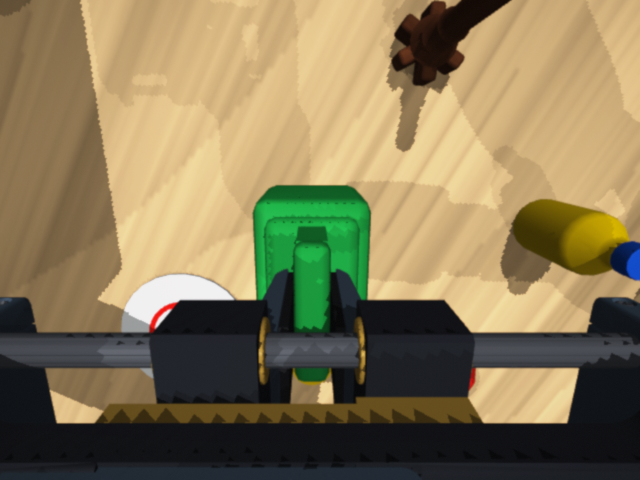

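The jug is held (15.7 mm, 3.2 N). From the bar's near end at row 237, its bar sits about 4 mm toward the tool's -x, so I correct the target for that.

```bash
python3 - <<'E'
from h import *
go([0.5078,-0.4027,0.205],-35.8)
E
python3 -m jog '4 0 -1.1 0 9 0 0; 8.5 0 -2.4 0 19 0 0; 13 0 -3.7 0 29 0 0; 17.5 0 -5 0 39 0 0; 22 0 -6.3 0 49 0 0; 26.5 0 -7.5 0 59 0 0; 30 0 -8.4 0 64.3 0 0; 30 0 -8.4 0 64.3 0 0'; python3 -m jog '0 0 0 0 0 0 0;0 0 0 0 0 0 0'; python3 - <<'E'
from h import *
go([0.5078,-0.4027,0.111],-35.8)
E
```

```text
shift cm [29.99 -0.07 -8.75] turns [array([ 0.2, 64.3, -0. ]), array([-1.000e-01, -1.157e+02, -2.000e-01])] yaw now 28.5 q6 -0.74 dist 31.2 pos [ 0.4415 -0.0974  0.2048] w 0.0158
time: 25.4
position: [0.5117, -0.4033, 0.2033]
orientation: [-0.846, 1.658, -1.652]
ft_force: [-0.9, 0.6, -3.6]
grip_width: 0.0157
time: 25.65
position: [0.5119, -0.4001, 0.2059]
orientation: [-0.847, 1.653, -1.65]
ft_force: [-0.1, 0.2, -2.1]
grip_width: 0.0157
shift cm [ 0.45  9.49 -0.16] turns [array([ 0.1,  0.1, -0. ]), array([-0.000e+00, -1.799e+02, -1.000e-01])] yaw now -35.7 q6 -0.06 dist 9.5 pos [ 0.5119 -0.4001  0.2059] w 0.0157
```

```bash
python3 -m jog '0.2 3 -0.1 0 0 0 0; 0.4 6 -0.1 0 0 0 0; 0.4 8 -0.1 0 0 0 0; 0.4 9 -0.1 0 0 0 0; 0.4 9.2 -0.1 0 0 0 0; 0.4 9.2 -0.1 0 0 0 0;0.4 9.2 -0.1 0 0 0 0'; python3 - <<'E'
from h import *
go([0.5078,-0.4027,0.1107],-35.8)
im,K,T=cam('wrist','w15.png')
E
```

```text
time: 26.52
position: [0.5095, -0.4043, 0.1154]
orientation: [-0.845, 1.651, -1.654]
ft_force: [0.7, 0.5, -1.9]
grip_width: 0.0156
shift cm [-0.03  0.47 -0.23] turns [array([-0.1,  0. ,  0. ]), array([   0. , -180. ,    0.2])] yaw now -35.8 q6 -0.06 dist 0.5 pos [ 0.5095 -0.4043  0.1154] w 0.0156
```

View pics/w15.png

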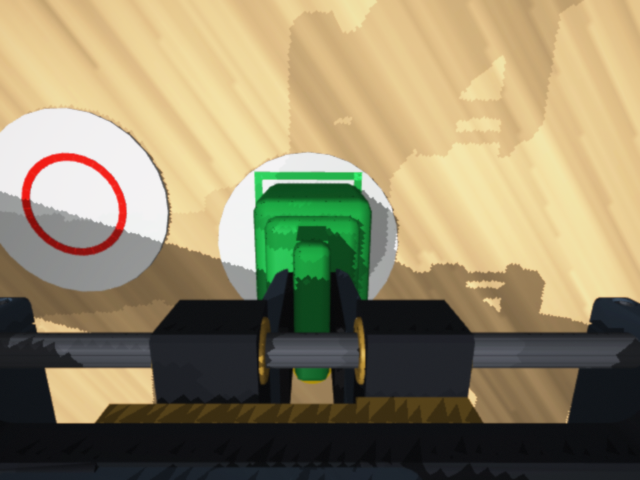

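```bash
python3 -m jog '0 0 -0.23 0 0 0 0; 0 0.2 -0.23 0 0 0 0; 0 0.35 -0.23 0 0 0 0; 0 0.5 -0.23 0 0 0 0;  0 0.5 -0.23 0 0 0 0'; python3 - <<'E'
from h import *
go([0.5078,-0.4027,0.1107],-35.8)
print(r.read_state()['ft_force'])
E
```

```text
time: 27.2
position: [0.5078, -0.4027, 0.1112]
orientation: [-0.845, 1.651, -1.654]
ft_force: [-0.6, 1.4, 6.0]
grip_width: 0.0156
shift cm [-0.    0.05 -0.  ] turns [array([-0.1,  0. , -0. ]), array([  -0. , -180. ,    0.2])] yaw now -35.8 q6 -0.06 dist 0.0 pos [ 0.5078 -0.4027  0.1112] w 0.0156
[-0.63807336  1.3551084   6.01525395]
```

Contact at +6 N. Release, rise, and move back along the tool's -x so the camera sees the result.

```bash
python3 -m jog '0 -0.1 0 0 0 0 0; 0 -0.1 0 0 0 0 0.4; 0 -0.1 0 0 0 0 0.5; 0 -0.1 0 0 0 0 0.5; 0 -1 0 0 0 0 0.6; 0 -5 0 0 0 0 0.8; 0 -11 0 0 0 0 1; -5 -16 0 0 0 0 1'; python3 -m jog '-2 -3 0 0 0 0 1; -2 -3 0 0 0 0 1; -2 -3 0 0 0 0 1'; python3 - <<'E'
from h import *
im,K,T=cam('wrist','w16.png')
s=r.read_state(); print(s['position'])
a=np.deg2rad(-125.8); d=np.array([np.cos(a),np.sin(a)]); n=np.array([-d[1],d[0]])
m=np.array([.5066,-.4043])
print('expected jug corners z.093',[proj([*(m+i*.05*d+j*.033*n),.093+.004],K,T)[0].round(0).tolist() for i in(-1,1) for j in (-1,1)])
print('mat c',proj([*m,.004],K,T), 'mat rect',[proj([*(m+i*.056*d+j*.04*n),.004],K,T)[0].round(0).tolist() for i in(-1,1) for j in (-1,1)])
im,K,T=cam('top','t16.png'); 
cv2.imwrite('pics/t16c.png',cv2.resize(im[200:370,200:550],None,fx=2.2,fy=2.2,interpolation=cv2.INTER_CUBIC))
E
```

```text
time: 28.2
position: [0.5325, -0.3688, 0.2671]
orientation: [-0.842, 1.652, -1.659]
ft_force: [1.4, 0.5, -0.6]
grip_width: 0.0819
time: 28.58
position: [0.5439, -0.3508, 0.2925]
orientation: [-0.847, 1.654, -1.652]
ft_force: [1.2, -0.5, -0.0]
grip_width: 0.0916
[ 0.54359497 -0.35087404  0.29187984]
expected jug corners z.093 [[279.0, 235.0], [345.0, 235.0], [281.0, 326.0], [343.0, 326.0]]
mat c [[312.23874072 255.50613886]] mat rect [[280.0, 212.0], [345.0, 212.0], [282.0, 296.0], [343.0, 297.0]]
```

View pics/w16.png

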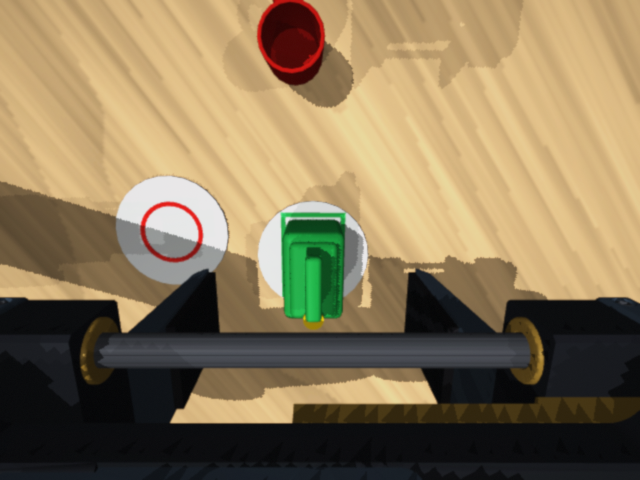

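View pics/t16c.png

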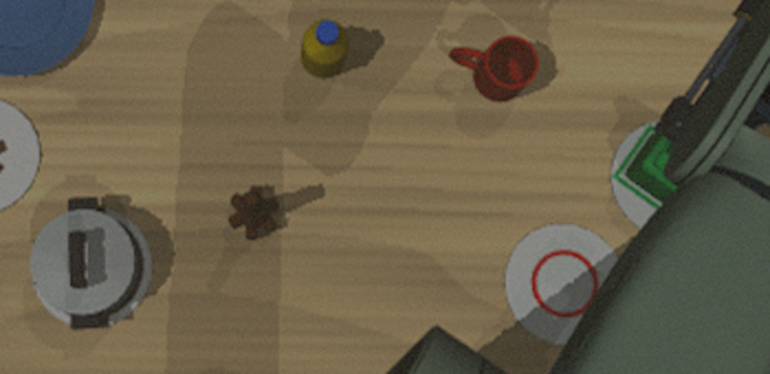

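```bash
python3 - <<'E'
from h import *
im=cv2.imread('pics/w16.png'); cv2.imwrite('pics/w16c.png',cv2.resize(im[195:335,250:375],None,fx=6,fy=4.2,interpolation=cv2.INTER_CUBIC))
im=cv2.imread('pics/w11.png'); cv2.imwrite('pics/w11c.png',cv2.resize(im[190:320,250:370],None,fx=6,fy=4.5,interpolation=cv2.INTER_CUBIC))
E
```

```text
(no output)
```

View pics/w16c.png

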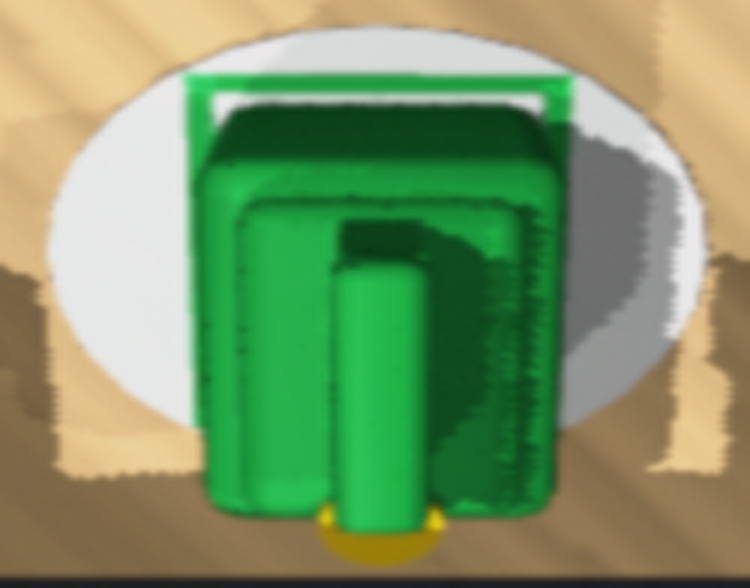

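View pics/w11c.png

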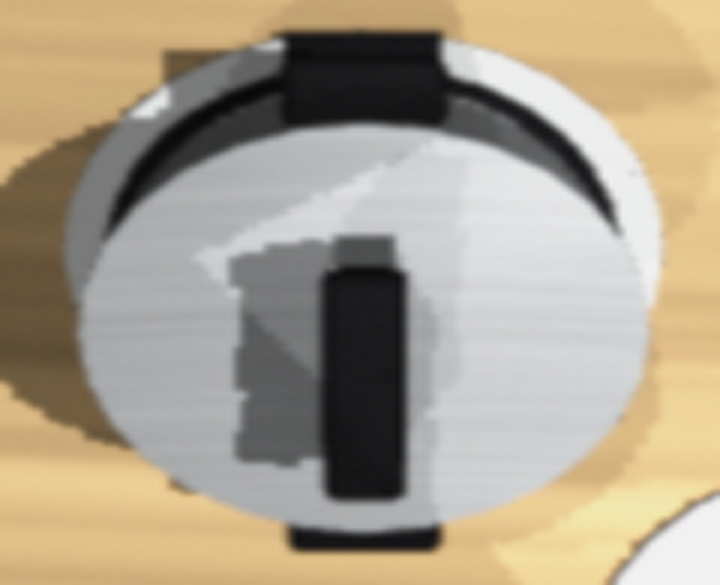

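```bash
python3 - <<'E'
from h import *
from scipy.optimize import least_squares
im,K,T=cam('wrist')
# fit small camera dz and mat centre offsets? first plain prediction, jug frame
a=np.deg2rad(-125.8); d=np.array([np.cos(a),np.sin(a)]); n=np.array([-d[1],d[0]]); m=np.array([.5066,-.4043])
def J(x,y,z,T=T): return proj([*(m+x*d+y*n),z+.004],K,T)[0]
def crop(p): return ((p-[250,195])*[6,4.2]).round(0)
for dz in (0,.01,.02):
    T2=T.copy(); T2[2,3]+=dz
    print(dz,'rect near',crop(J(-.056,.04,0,T2)),'mat near/far',crop(J(-.07,0,0,T2)),crop(J(0,.07,0,T2)),'base',crop(J(-.05,0,0,T2)),'shoulder',crop(J(-.05,.033,.088,T2)),crop(J(.05,.033,.088,T2)),'bar',crop(J(-.039,.008,.131,T2)),crop(J(.027,.008,.131,T2)))
E
```

```text
0 rect near [572.  70.] mat near/far [377.  23.] [709. 254.] base [376.  91.] shoulder [573. 162.] [560. 541.] bar [429. 259.] [427. 537.]
0.01 rect near [568.  64.] mat near/far [377.  17.] [702. 245.] base [377.  84.] shoulder [568. 152.] [556. 523.] bar [428. 246.] [425. 517.]
0.02 rect near [565.  58.] mat near/far [377.  12.] [696. 235.] base [377.  78.] shoulder [564. 143.] [552. 506.] bar [426. 233.] [424. 498.]
```

The jug sits centred to within about 2 mm and aligned with the outline. Next the mug: top-view rim at (430,231), handle to the left, so jaw yaw is about -13°.

```bash
python3 - <<'E'
from h import *
go([0.63,-0.205,0.31],-13)
E
```

```text
shift cm [-16.89  -1.82  -1.55] turns [array([  0.2, -22.8,  -0. ]), array([  0. , 157.2,   0.3])] yaw now -35.8 q6 0.03 dist 17.1 pos [ 0.5436 -0.351   0.2918] w 0.0914
```

```bash
python3 -m jog '-5 -2 -0.4 0 -9 0 1; -10 -2 -0.8 0 -18 0 1; -15 -2 -1.3 0 -22.8 0 1; -17 -2 -1.6 0 -22.8 0 1; -17 -2 -1.6 0 -22.8 0 1;-17 -2 -1.6 0 -22.8 0 1'; python3 - <<'E'
from h import *
im,K,T=cam('wrist','w17.png'); go([0.63,-0.205,0.31],-13)
hs=cv2.cvtColor(im,cv2.COLOR_BGR2HSV)
im,K,T=cam('wrist'); cv2.imwrite('pics/w17c.png',cv2.resize(im[140:340,220:420],None,fx=4,fy=3,interpolation=cv2.INTER_CUBIC))
E
```

```text
time: 29.48
position: [0.6303, -0.2049, 0.3133]
orientation: [-1.094, 1.376, -1.376]
ft_force: [-0.3, 0.2, -0.1]
grip_width: 0.0913
shift cm [ 0.    0.35 -0.03] turns [array([ 0. , -0.1,  0. ]), array([-1.000e-01,  1.799e+02,  0.000e+00])] yaw now -13.1 q6 -0.1 dist 0.4 pos [ 0.6303 -0.205   0.3135] w 0.0913
```

View pics/w17.png

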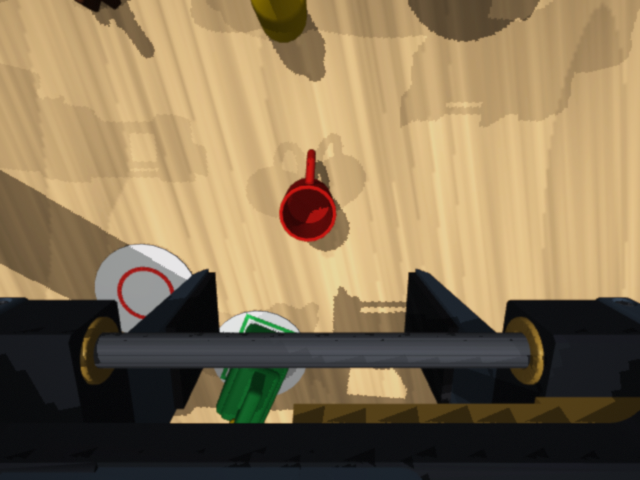

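View pics/w17c.png

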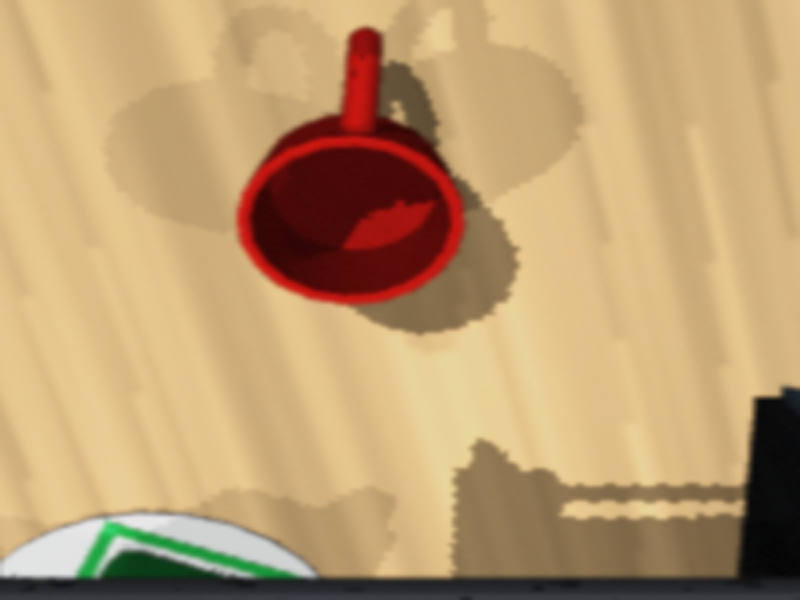

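```bash
python3 - <<'E'
from h import *
im,K,T=cam('wrist'); 
c=ray([307.75,213],K,T,.085)[0]; e=ray([[220+238/4,213],[220+464/4,213]],K,T,.085); print('rim',c.round(4),np.linalg.norm(e[0]-e[1]))
h=ray([[311.5,150],[310,180]],K,T,.06); print(h.round(4)); d=h[0]-c; print('handle dir',np.degrees(np.arctan2(d[1],d[0])), np.degrees(np.arctan2(*(h[0]-h[1])[[1,0]])))
_,Kt,Tt=cam('top'); print('top rim',ray([430.5,231],Kt,Tt,.085))
im,Kt,Tt=cam('top'); cv2.imwrite('pics/t17c.png',cv2.resize(cv2.imread('pics/top0.png')[205:255,395:460],None,fx=10,fy=10,interpolation=cv2.INTER_CUBIC))
E
```

```text
rim [ 0.6271 -0.2039  0.085 ] 0.06041654652505676
[[ 0.6457 -0.1418  0.06  ]
 [ 0.6368 -0.1729  0.06  ]]
handle dir 73.33486716276026 73.93158857599488
top rim [[ 0.6182133  -0.20069287  0.085     ]]
```

View pics/t17c.png

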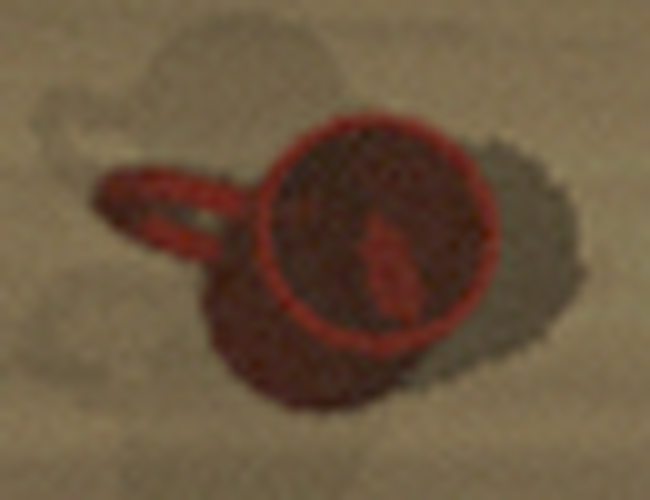

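```bash
python3 - <<'E'
from h import *
go([0.6264,-0.2048,0.052],-16.5)
E
python3 -m jog '0 5 -0.4 0 3.5 0 1; 0 10 -0.4 0 3.5 0 1; 0 15 -0.4 0 3.5 0 1; 0 17 -0.4 0 3.5 0 1; 0 17 -0.4 0 3.5 0 1; 0 17 -0.4 0 3.5 0 1'; python3 - <<'E'
from h import *
go([0.6264,-0.2048,0.052],-16.5)
im,K,T=cam('wrist','w18.png')
E
```

```text
shift cm [ 0.13 26.18 -0.4 ] turns [array([-0. ,  3.4,  0. ]), array([   0. , -176.6,    0. ])] yaw now -13.1 q6 -0.1 dist 26.2 pos [ 0.6306 -0.2044  0.3138] w 0.091
time: 30.48
position: [0.628, -0.203, 0.1451]
orientation: [-1.057, 1.416, -1.42]
ft_force: [-0.2, -0.3, 0.2]
grip_width: 0.0916
shift cm [ 0.22  9.31 -0.13] turns [array([-0.2,  0. ,  0. ]), array([   0. , -180. ,    0.2])] yaw now -16.5 q6 -0.04 dist 9.3 pos [ 0.628  -0.203   0.1451] w 0.0916
```

View pics/w18.png

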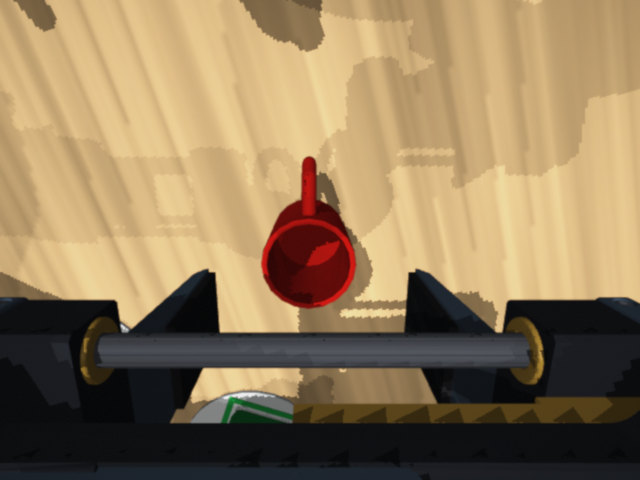

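```bash
python3 - <<'E'
from h import *
im,K,T=cam('wrist'); 
for dz in (0,.01,.02):
    T2=T.copy(); T2[2,3]+=dz
    c=ray([308.5,262],K,T2,.085)[0]; e=ray([[262,262],[356,262]],K,T2,.085); print('rim',c.round(4),np.linalg.norm(e[0]-e[1]))
E
```

```text
rim [ 0.6271 -0.2026  0.085 ] 0.06061196973256747
rim [ 0.6262 -0.2057  0.085 ] 0.06320192738544096
rim [ 0.6252 -0.2088  0.085 ] 0.06579188503831455
```

```bash
python3 -m jog '0.2 3 -0.15 0 0 0 1; 0.2 6 -0.15 0 0 0 1; 0.2 8.2 -0.15 0 0 0 1; 0.2 9.3 -0.15 0 0 0 1;0.2 9.3 -0.15 0 0 0 1;0.2 9.3 -0.15 0 0 0 0.5;0.2 9.3 -0.15 0 0 0 0.5;0.2 9.3 -0.15 0 0 0 0.5' 20; python3 -m jog '0 0 0 0 0 0 0.5;0 0 0 0 0 0 0.5;0 0 0 0 0 0 0.5'
```

```text
time: 31.58
position: [0.6255, -0.204, 0.0513]
orientation: [-1.058, 1.417, -1.418]
ft_force: [0.1, 0.6, 0.3]
grip_width: 0.064
time: 31.95
position: [0.6255, -0.204, 0.0511]
orientation: [-1.059, 1.417, -1.418]
ft_force: [0.9, -0.2, 4.1]
grip_width: 0.0605
```

```bash
python3 -m jog '0 -1 0 0 0 0 0.5; 0 -4 0 0 0 0 0.5; 0 -9 0 0 0 0 0.5; 0 -14 0 0 0 0 0.5; 0 -14 0 0 0 0 0.5; 0 -14 0 0 0 0 0.5'; python3 - <<'E'
from h import *
im,K,T=cam('wrist','w19.png')
s=r.read_state()
lift=s['position'][2]-.0512
for dz in (0,.005,.01): 
  R=Ro.from_rotvec(s['orientation']).as_matrix()
  for x in (-.004,0,.004): print(dz,x,'pred rim near/ far/side',[proj(s['position']+R@[x+a,-(.085-.0512-dz),b],K,T)[0].round(0).tolist() for a,b in ((-.031,0),(.031,0),(0,.031))])
go([0.382,-0.2765,0.15],-16.5); print(s['ft_force'])
E
```

```text
time: 32.7
position: [0.6243, -0.2037, 0.1898]
orientation: [-1.06, 1.42, -1.417]
ft_force: [0.7, -0.2, -1.6]
grip_width: 0.0607
0 -0.004 pred rim near/ far/side [[309.0, 250.0], [309.0, 389.0], [385.0, 324.0]]
0 0 pred rim near/ far/side [[309.0, 260.0], [309.0, 397.0], [385.0, 332.0]]
0 0.004 pred rim near/ far/side [[309.0, 270.0], [309.0, 405.0], [384.0, 341.0]]
0.005 -0.004 pred rim near/ far/side [[309.0, 247.0], [309.0, 382.0], [383.0, 318.0]]
0.005 0 pred rim near/ far/side [[309.0, 256.0], [309.0, 390.0], [383.0, 327.0]]
0.005 0.004 pred rim near/ far/side [[309.0, 266.0], [309.0, 398.0], [382.0, 335.0]]
0.01 -0.004 pred rim near/ far/side [[309.0, 244.0], [309.0, 375.0], [381.0, 313.0]]
0.01 0 pred rim near/ far/side [[309.0, 253.0], [309.0, 383.0], [381.0, 321.0]]
0.01 0.004 pred rim near/ far/side [[309.0, 262.0], [309.0, 391.0], [380.0, 330.0]]
shift cm [ 13.87   3.96 -21.12] turns [array([ 0.2,  0. , -0. ]), array([  -0. , -180. ,   -0.3])] yaw now -16.5 q6 -0.05 dist 25.6 pos [ 0.624  -0.2035  0.1888] w 0.0605
[-0.87554653 -0.54988968 -1.75472325]
```

View pics/w19.png

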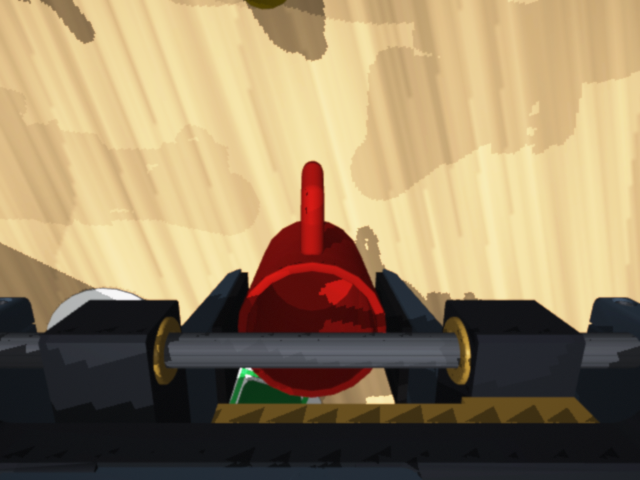

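```bash
python3 - <<'E'
from h import *
go([0.3827,-0.2739,0.15],-16.5)
E
python3 -m jog '2.7 0 -4 0 0 0 0.5; 5.5 0 -8.5 0 0 0 0.5; 8.5 1 -13 0 0 0 0.5; 11.5 2 -17.5 0 0 0 0.5; 13.5 3 -20.5 0 0 0 0.5; 13.6 4 -21 0 0 0 0.5; 13.6 4 -21 0 0 0 0.5; 13.6 4 -21 0 0 0 0.5'; python3 - <<'E'
from h import *
im,K,T=cam('wrist','w20.png')
go([0.3827,-0.2739,0.0552],-16.5)
E
```

```text
shift cm [ 13.6    3.96 -21.13] turns [array([ 0.2,  0. , -0. ]), array([  -0. , -180. ,   -0.3])] yaw now -16.5 q6 -0.05 dist 25.4 pos [ 0.624  -0.2035  0.1888] w 0.0605
time: 33.75
position: [0.3863, -0.2747, 0.1504]
orientation: [-1.059, 1.417, -1.417]
ft_force: [0.2, 0.7, -1.6]
grip_width: 0.0603
shift cm [ 0.03  9.54 -0.38] turns [array([-0. ,  0.1, -0. ]), array([  -0. , -179.9,    0. ])] yaw now -16.4 q6 -0.36 dist 9.5 pos [ 0.3864 -0.2747  0.1506] w 0.0603
```

View pics/w20.png

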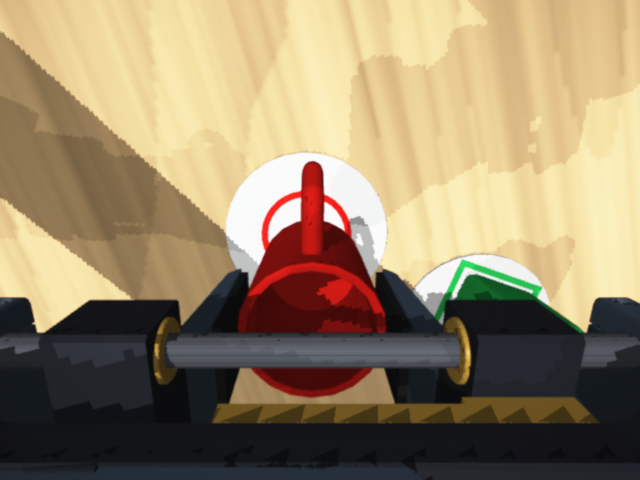

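```bash
python3 -m jog '0 2 -0.4 0 0 0 0.5; 0 5 -0.4 0 0 0 0.5; 0 7.5 -0.4 0 0 0 0.5; 0 8.6 -0.4 0 0 0 0.5; 0 9 -0.4 0 0 0 0.5; 0 9 -0.4 0 0 0 0.5'; python3 - <<'E'
from h import *
im,K,T=cam('wrist','w21.png')
go([0.3827,-0.2739,0.0552],-16.5)
E
```

```text
time: 34.55
position: [0.382, -0.2739, 0.0611]
orientation: [-1.059, 1.417, -1.418]
ft_force: [0.8, -0.3, -1.4]
grip_width: 0.06
shift cm [-0.03  0.61  0.05] turns [array([-0.1,  0. ,  0. ]), array([ 0.0e+00, -1.8e+02,  1.0e-01])] yaw now -16.5 q6 -0.36 dist 0.6 pos [ 0.3821 -0.274   0.0613] w 0.0603
```

View pics/w21.png

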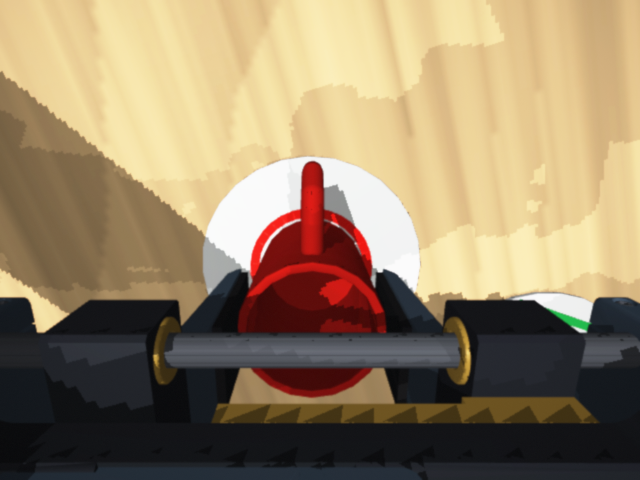

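Ring and mug are now co-centred in the columns (about 311 each). Touching down.

```bash
python3 -m jog '0 0.3 0 0 0 0 0.5; 0 0.45 0 0 0 0 0.5; 0 0.6 0 0 0 0 0.5; 0 0.7 0 0 0 0 0.5; 0 0.7 0 0 0 0 0.5'
```

```text
time: 35.22
position: [0.3815, -0.2738, 0.055]
orientation: [-1.059, 1.417, -1.418]
ft_force: [-1.0, 1.6, 9.7]
grip_width: 0.06
```

```bash
python3 -m jog '0 -0.15 0 0 0 0 0.5; 0 -0.15 0 0 0 0 0.8; 0 -0.15 0 0 0 0 1; 0 -0.15 0 0 0 0 1; 0 -1 0 0 0 0 1; 0 -6 0 0 0 0 1; 0 -12 0 0 0 0 1; -3 -18 0 0 0 0 1'; python3 -m jog '-4 -6 0 0 0 0 1; -4 -8 0 0 0 0 1; -4 -8 0 0 0 0 1'; python3 - <<'E'
from h import *
im,K,T=cam('wrist','w22.png')
go([0.45,0.08,0.37],60)
E
```

```text
time: 36.22
position: [0.3893, -0.2475, 0.2321]
orientation: [-1.057, 1.418, -1.421]
ft_force: [1.5, 0.3, 0.2]
grip_width: 0.0909
time: 36.6
position: [0.4017, -0.2085, 0.3122]
orientation: [-1.057, 1.412, -1.421]
ft_force: [-0.2, 0.1, -0.7]
grip_width: 0.0911
shift cm [-29.05  -6.    -3.43] turns [array([ -0.1, -76.4,   0.1]), array([-1.000e-01,  1.036e+02, -1.000e-01])] yaw now -16.4 q6 -0.22 dist 29.9 pos [ 0.4007 -0.2084  0.3102] w 0.0912
```

View pics/w22.png

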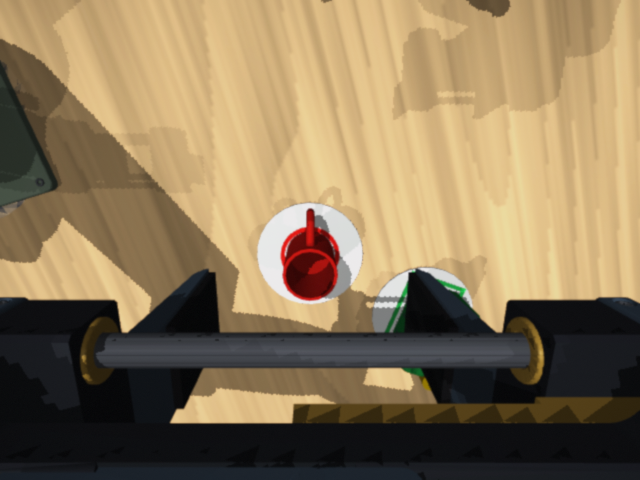

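```bash
python3 - <<'E'
from h import *
im,K,T=cam('wrist'); hs=cv2.cvtColor(im,cv2.COLOR_BGR2HSV)
cv2.imwrite('pics/w22c.png',cv2.resize(im[195:315,250:370],None,fx=6,fy=5,interpolation=cv2.INTER_CUBIC))
c=np.array([.382,-.2763])
print('mat',proj([*c,.004],K,T),'mat near/far/l/r',[((proj([c[0]+a,c[1]+b,.004],K,T)[0]-[250,195])*[6,5]).round(0).tolist() for a,b in ((-.07*-.284,.07*.959),(.07*-.284,-.07*.959),(.07*.959,.07*-.284))])
print('rim pred crop',[((proj([c[0]+a,c[1]+b,.089],K,T)[0]-[250,195])*[6,5]).round(0).tolist() for a,b in ((0,0),(.031*.284,.031*.959),(-.031*.284,-.031*.959),(.031*.959,-.031*.284))])
E
```

```text
mat [[311.49514078 255.17046199]] mat near/far/l/r [[369.0, 36.0], [369.0, 546.0], [688.0, 301.0]]
rim pred crop [[370.0, 414.0], [370.0, 278.0], [370.0, 544.0], [539.0, 414.0]]
```

View pics/w22c.png

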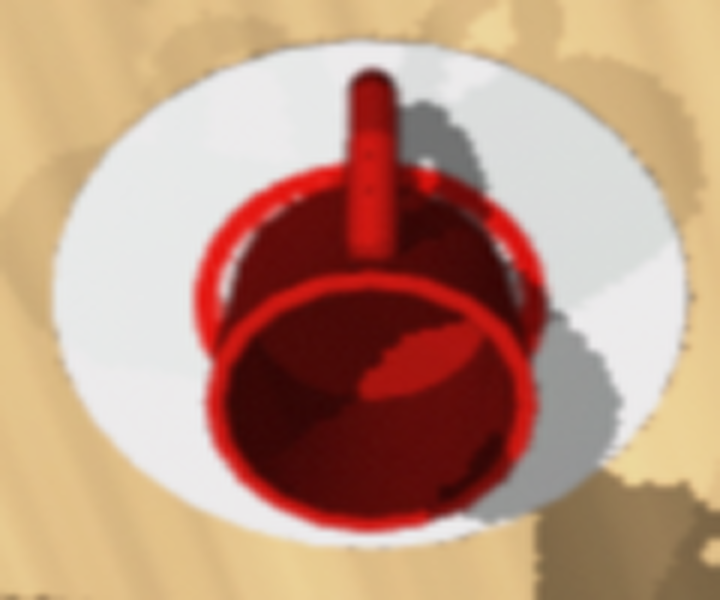

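The mug is concentric with its ring to within about 3 mm. Now the stirrer.

```bash
python3 -m jog '-3.5 -2 -0.5 0 -9 0 1; -8 -4 -1 0 -19 0 1; -12.5 -6 -1.5 0 -29 0 1; -17 -6 -2 0 -39 0 1; -21.5 -6 -2.5 0 -49 0 1; -26 -6 -3 0 -56 0 1; -29 -6 -3.4 0 -56 0 1; -29 -6 -3.4 0 -56 0 1'; python3 -m jog '0 0 0 0 0 0 1';python3 - <<'E'
from h import *
im,K,T=cam('wrist','w23.png')
go([0.45,0.08,0.37],40)
E
```

```text
time: 37.7
position: [0.45, 0.0802, 0.3674]
orientation: [-1.462, 0.689, -0.683]
ft_force: [-0.5, -0.9, -0.5]
grip_width: 0.0911
time: 37.83
position: [0.45, 0.0783, 0.3684]
orientation: [-1.461, 0.69, -0.687]
ft_force: [0.3, -0.3, -0.8]
grip_width: 0.0912
shift cm [-0.14 -0.13  0.11] turns [array([ 0.1, -0.6, -0. ]), array([  0. , 179.4,   0.2])] yaw now 39.4 q6 -0.54 dist 0.2 pos [0.45   0.0782 0.3687] w 0.0913
```

View pics/w23.png

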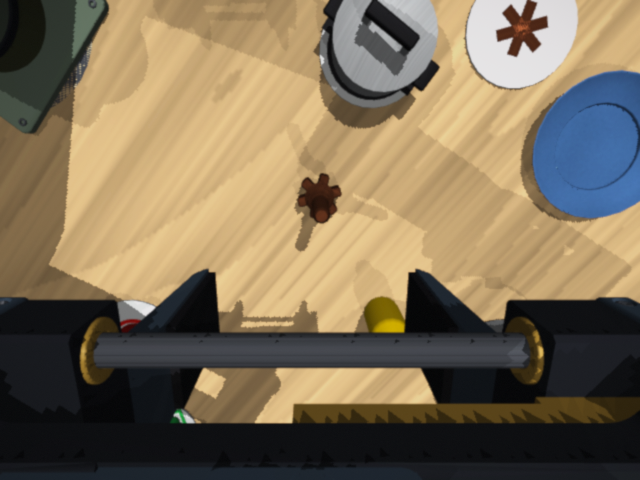

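```bash
python3 - <<'E'
from h import *
im,K,T=cam('wrist'); hs=cv2.cvtColor(im,cv2.COLOR_BGR2HSV)
cv2.imwrite('pics/w23c.png',cv2.resize(im[165:235,285:355],None,fx=9,fy=8,interpolation=cv2.INTER_CUBIC))
m=(hs[...,1]<45)&(hs[...,2]>130); 
w=np.zeros(m.shape,bool); w[0:95,455:590]=1; mm=cv2.morphologyEx((m&w).astype('uint8'),cv2.MORPH_CLOSE,np.ones((9,9))); mm=blob(mm,(521,28),500)
cs=max(cv2.findContours(mm.astype('uint8'),0,2)[0],key=cv2.contourArea); cs=cv2.convexHull(cs)[:,0]; cs=cs[cs[:,1]>4]; print(circ(ray(cs,K,T,.004)[:,:2]))
br=(im.max(2)<140)&(hs[...,1]>90); w[:]=0; w[0:58,490:552]=1; b=blob(br&w,(521,28),50); ys,xs=np.nonzero(b); print('star',ray([xs.mean(),ys.mean()],K,T,.004),ray([(xs.min()+xs.max())/2,(ys.min()+ys.max())/2],K,T,.004),xs.min(),xs.max(),ys.min(),ys.max())
E
```

```text
(array([0.5196, 0.4087]), np.float64(0.0697))
star [[0.51961308 0.40963282 0.004     ]] [[0.51983045 0.41014741 0.004     ]] 497 546 0 55
```

View pics/w23c.png

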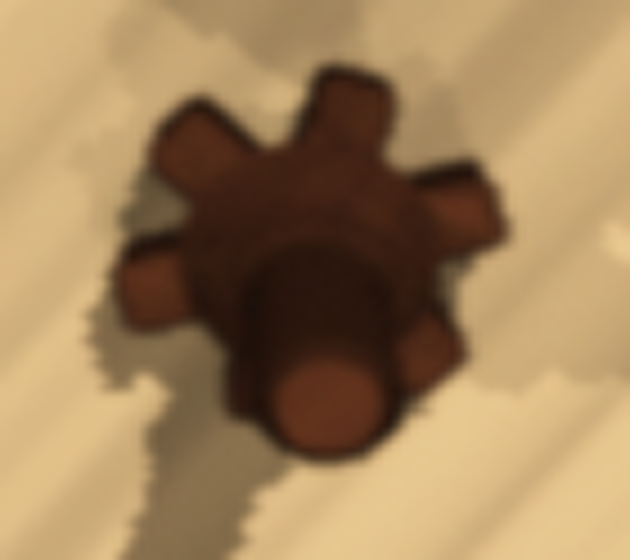

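```bash
python3 - <<'E'
from h import *
im,K,T=cam('wrist')
for dz in (0,.01):
    T2=T.copy(); T2[2,3]+=dz
    print(dz,'top',ray([321.7,215.6],K,T2,.165)[0].round(4),'head',ray([319.6,196.2],K,T2,.034)[0].round(4))
print(r.read_state()['position'])
_,Kt,Tt=cam('top'); cv2.imwrite('pics/t23c.png',cv2.resize(cv2.imread('pics/top0.png')[275:320,295:355],None,fx=12,fy=12,interpolation=cv2.INTER_CUBIC))
E
```

```text
0 top [0.4568 0.0862 0.165 ] head [0.4567 0.0872 0.034 ]
0.01 top [0.4583 0.0849 0.165 ] head [0.4577 0.0862 0.034 ]
[0.45016883 0.07815073 0.36927408]
```

View pics/t23c.png

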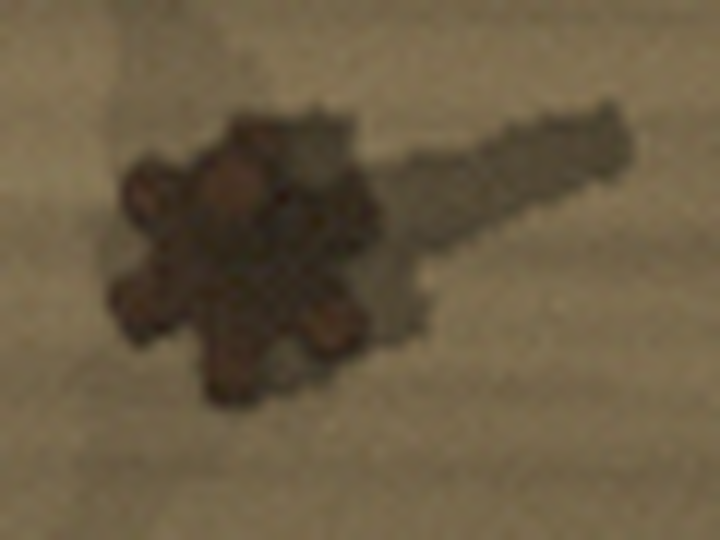

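```bash
python3 - <<'E'
from h import *
_,Kt,Tt=cam('top'); print(ray([315.4,296.7],Kt,Tt,.034), ray([295+232/12,275+185/12],Kt,Tt,.165))
go([0.457,0.085,0.21],40)
E
python3 -m jog '0.2 5 0.5 0 0 0 1; 0.2 10 0.9 0 0 0 1; 0.2 15 0.9 0 0 0 0.7; 0.2 16 0.9 0 0 0 0.6;0.2 16 0.9 0 0 0 0.6;0.2 16 0.9 0 0 0 0.6'; python3 - <<'E'
from h import *
im,K,T=cam('wrist','w24.png')
go([0.457,0.085,0.125],40)
E
```

```text
[[0.45461984 0.0836084  0.034     ]] [[0.45564702 0.08450887 0.165     ]]
shift cm [-0.08 15.95  0.94] turns [array([ 0. , -0.6,  0. ]), array([ -0. , 179.4,   0. ])] yaw now 39.4 q6 -0.54 dist 16.0 pos [0.4502 0.0784 0.3695] w 0.0916
time: 38.83
position: [0.4601, 0.0836, 0.2117]
orientation: [-1.456, 0.685, -0.691]
ft_force: [-0.8, -0.4, 0.0]
grip_width: 0.0557
shift cm [-0.32  8.66 -0.17] turns [array([-0.2, -0.5,  0.1]), array([ -0.2, 179.5,  -0.3])] yaw now 39.5 q6 -0.53 dist 8.7 pos [0.4599 0.0836 0.2116] w 0.055
```

View pics/w24.png

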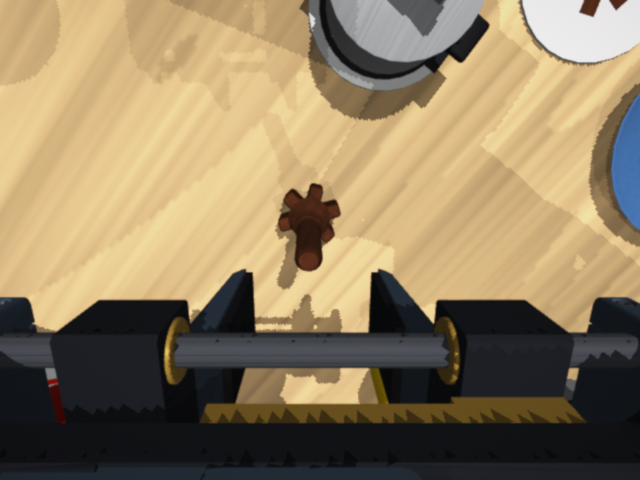

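```bash
python3 -m jog '-0.3 2 -0.2 0 0 0 0.6; -0.3 4.5 -0.2 0 0 0 0.6; -0.3 7 -0.2 0 0 0 0.6; -0.3 8.6 -0.2 0 0 0 0.6;-0.3 8.6 -0.2 0 0 0 0.6;-0.3 8.6 -0.2 0 0 0 0;-0.3 8.6 -0.2 0 0 0 0;-0.3 8.6 -0.2 0 0 0 0' 20; python3 -m jog '0 0 0 0 0 0 0;0 0 0 0 0 0 0;0 0 0 0 0 0 0'; python3 - <<'E'
from h import *
im,K,T=cam('wrist','w25.png')
E
```

```text
time: 39.88
position: [0.4555, 0.0846, 0.1242]
orientation: [-1.458, 0.687, -0.689]
ft_force: [-0.1, -1.0, 0.1]
grip_width: 0.0279
time: 40.25
position: [0.4554, 0.0846, 0.1237]
orientation: [-1.459, 0.687, -0.688]
ft_force: [0.3, 0.7, 0.7]
grip_width: 0.0174
```

View pics/w25.png

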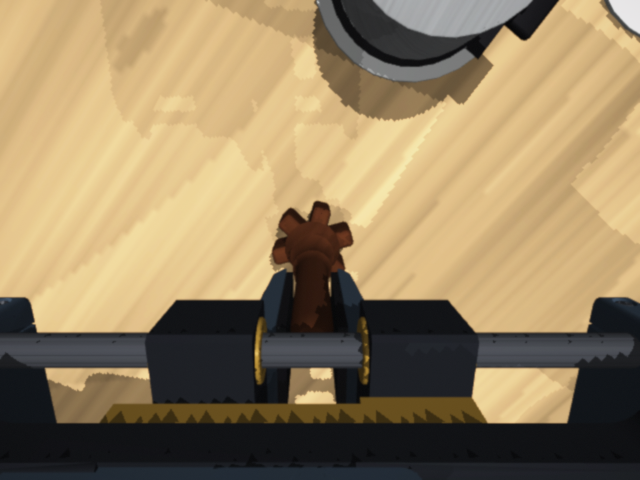

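```bash
python3 -m jog '0 0 0 0 0 0 0; 0 -1 0 0 0 0 0; 0 -4 0 0 0 0 0; 0 -9 0 0 0 0 0; 0 -14 0 0 0 0 0;0 -15 0 0 0 0 0;0 -15 0 0 0 0 0' 30; python3 - <<'E'
from h import *
im,K,T=cam('wrist','w26.png'); cv2.imwrite('pics/w26c.png',cv2.resize(im[190:350,250:375],None,fx=6,fy=3.75,interpolation=cv2.INTER_CUBIC))
s=r.read_state(); R=Ro.from_rotvec(s['orientation']).as_matrix(); print(s['ft_force'])
for x in (-.004,0,.004): print(x,[((proj(s['position']+R@[x,.1238-z,0],K,T)[0]-[250,190])*[6,3.75]).round(0).tolist() for z in (.034,.165)])
go([0.5198,0.4092,0.27],40)
E
```

```text
time: 41.18
position: [0.4548, 0.0844, 0.2735]
orientation: [-1.459, 0.688, -0.688]
ft_force: [0.4, -0.3, -1.1]
grip_width: 0.0174
[ 0.35742219 -1.1892925  -2.38737401]
-0.004 [[361.0, 197.0], [359.0, 528.0]]
0 [[361.0, 217.0], [359.0, 562.0]]
0.004 [[361.0, 237.0], [359.0, 597.0]]
shift cm [-20.89   0.21  25.74] turns [array([ 0.1, -0.5, -0.1]), array([1.000e-01, 1.795e+02, 2.000e-01])] yaw now 39.5 q6 -0.53 dist 33.1 pos [0.4542 0.0843 0.2724] w 0.0179
```

View pics/w26c.png

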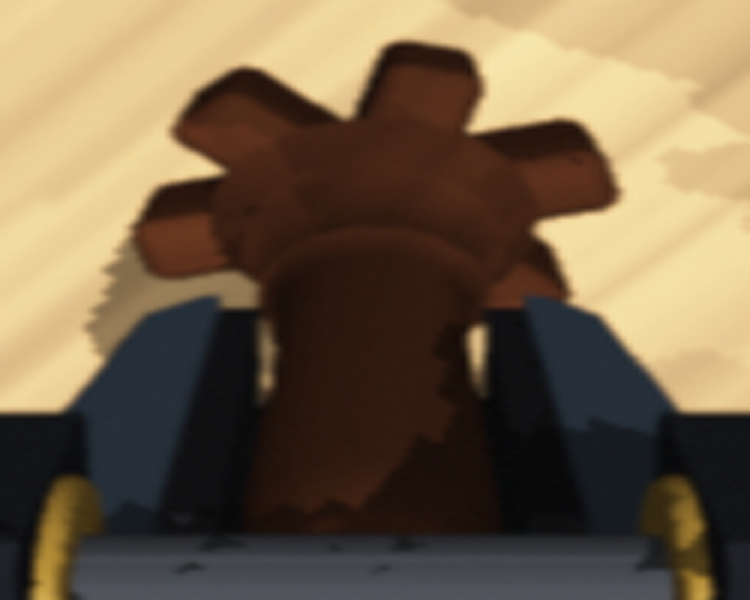

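```bash
python3 -m jog '-2.5 0 3 0 0 0 0; -6 0 7.4 0 0 0 0; -9.5 0 11.8 0 0 0 0; -13 0 16.2 0 0 0 0; -16.5 0 20.6 0 0 0 0; -19.5 0 24.2 0 0 0 0; -20.9 0.2 25.7 0 0 0 0; -20.9 0.2 25.7 0 0 0 0'; python3 -m jog '0 0 0 0 0 0 0;0 5 0 0 0 0 0;0 9 0 0 0 0 0;0 11 0 0 0 0 0;0 11 0 0 0 0 0'; python3 - <<'E'
from h import *
im,K,T=cam('wrist','w27.png')
go([0.5198,0.4092,0.1278],39.5)
E
```

```text
time: 42.22
position: [0.5196, 0.4093, 0.269]
orientation: [-1.464, 0.689, -0.686]
ft_force: [0.4, -0.9, -1.1]
grip_width: 0.0174
time: 42.85
position: [0.5196, 0.4069, 0.1604]
orientation: [-1.462, 0.691, -0.688]
ft_force: [0.2, -0.0, -0.2]
grip_width: 0.017
shift cm [-0.14  3.43  0.03] turns [array([ 0. , -0.1,  0. ]), array([ -0. , 179.9,   0. ])] yaw now 39.4 q6 -0.04 dist 3.4 pos [0.5204 0.4079 0.1621] w 0.0172
```

View pics/w27.png

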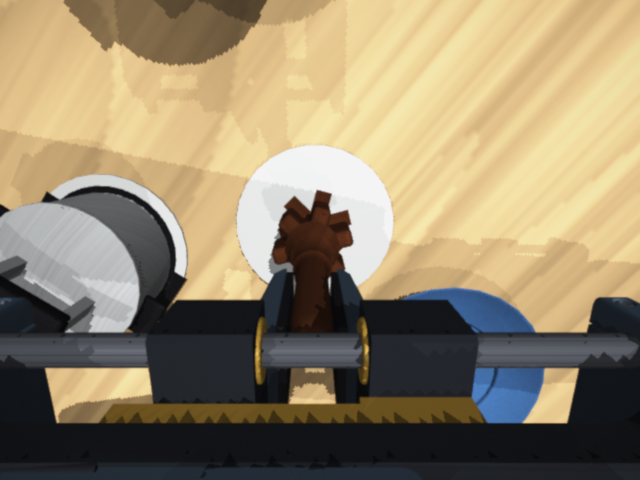

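```bash
python3 -m jog '0.1 1 0 0 0 0 0;0.1 2 0 0 0 0 0;0.1 2.8 0 0 0 0 0; 0.1 2.8 0 0 0 0 0; 0.1 2.8 0 0 0 0 0'; python3 - <<'E'
from h import *
im,K,T=cam('wrist','w28.png'); cv2.imwrite('pics/w28c.png',cv2.resize(im[140:340,220:420],None,fx=4,fy=3,interpolation=cv2.INTER_CUBIC))
go([0.5198,0.4092,0.1278],39.5)
im,K,T=cam('scene'); cv2.imwrite('pics/s28c.png',cv2.resize(im[220:350,340:470],None,fx=6,fy=4.5,interpolation=cv2.INTER_CUBIC))
E
```

```text
time: 43.52
position: [0.5211, 0.4087, 0.1337]
orientation: [-1.459, 0.688, -0.688]
ft_force: [-0.5, -0.8, -0.5]
grip_width: 0.0174
shift cm [-0.12  0.61 -0.07] turns [array([-0.,  0., -0.]), array([-0.0e+00, -1.8e+02,  1.0e-01])] yaw now 39.5 q6 -0.04 dist 0.6 pos [0.5212 0.4087 0.1339] w 0.0173
```

View pics/w28c.png

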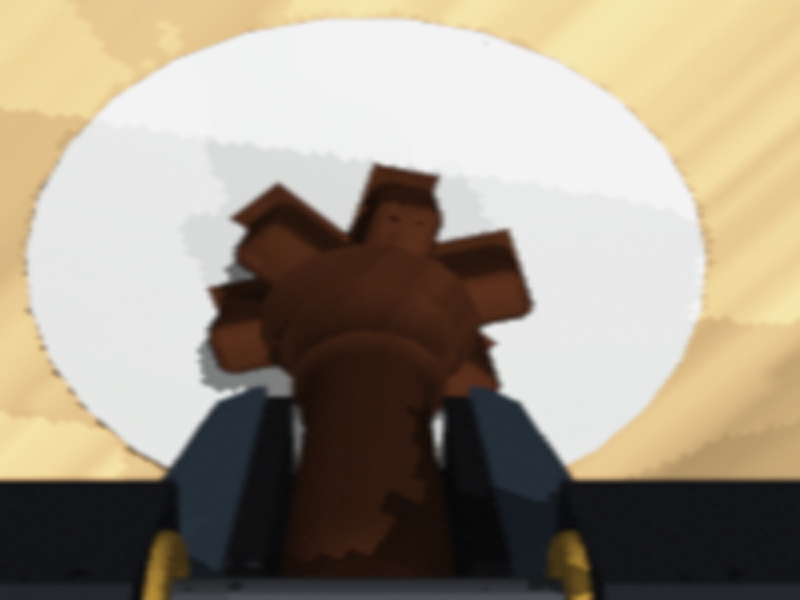

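View pics/s28c.png

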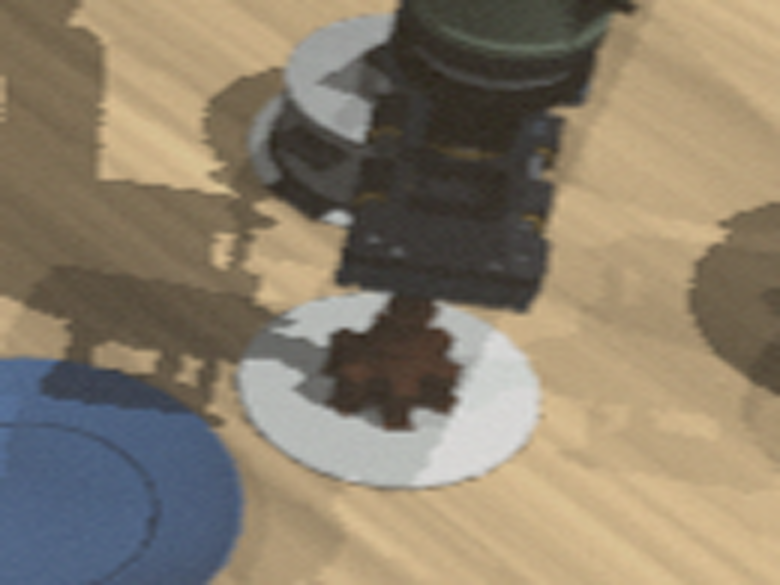

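The painted star (the lighter lobes behind) lies right under the head, and the stirrer hangs straight. Touching down.

```bash
python3 -m jog '-0.1 0.2 -0.1 0 0 0 0; -0.1 0.4 -0.1 0 0 0 0; -0.1 0.55 -0.1 0 0 0 0; -0.1 0.65 -0.1 0 0 0 0; -0.1 0.65 -0.1 0 0 0 0'; python3 -m jog '0 0 0 0 0 0 0'
```

```text
time: 44.25
position: [0.5197, 0.4088, 0.1277]
orientation: [-1.458, 0.687, -0.688]
ft_force: [-1.4, -0.5, 3.7]
grip_width: 0.0176
time: 44.38
position: [0.5198, 0.4088, 0.1277]
orientation: [-1.458, 0.687, -0.688]
ft_force: [-0.8, -0.0, 3.5]
grip_width: 0.0174
```

```bash
python3 -m jog '0 -0.05 0 0 0 0 0.3; 0 -0.05 0 0 0 0 0.5; 0 -0.05 0 0 0 0 0.6; 0 -0.05 0 0 0 0 0.6; 0 -1.5 0 0 0 0 0.6; 0 -6 0 0 0 0 0.6; 0 -11 0 0 0 0 0.7; 0 -16 0 0 0 0 1'; python3 -m jog '-4 -4 0 0 0 0 1; -8 -7 0 0 0 0 1; -8 -7 0 0 0 0 1;-8 -7 0 0 0 0 1'; python3 - <<'E'
from h import *
im,K,T=cam('wrist','w29.png')
im,K,T=cam('scene','s29.png')
E
```

```text
time: 45.38
position: [0.5195, 0.4086, 0.29]
orientation: [-1.458, 0.687, -0.688]
ft_force: [1.0, 0.4, -0.5]
grip_width: 0.0711
time: 45.88
position: [0.4686, 0.4699, 0.357]
orientation: [-1.46, 0.687, -0.688]
ft_force: [-0.5, -0.2, -0.9]
grip_width: 0.0912
```

View pics/w29.png

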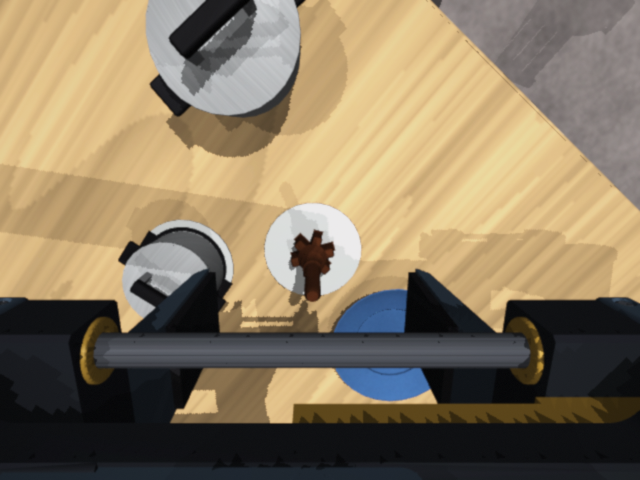

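View pics/s29.png

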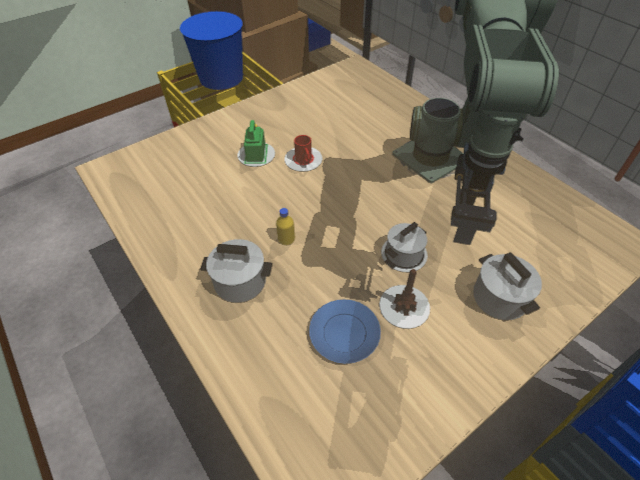

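All four stand. I'll check the placings by overlaying the ideal outlines (at the mat poses) on the fixed-camera pictures.

```bash
python3 - <<'E'
from h import *
mats=dict(pot=([.3926,.273],4.05),jug=([.5068,-.4043],54.2-180),mug=([.382,-.2763],73.5),st=([.5197,.4092],0))
def pts(m,L,z):
    c,a=mats[m]; a=np.deg2rad(a); R=np.array([[np.cos(a),-np.sin(a)],[np.sin(a),np.cos(a)]]); q=np.array(L)@R.T+c; return np.c_[q,np.full(len(q),z+.004)]
t=np.linspace(0,2*np.pi,60); C=lambda r:np.c_[r*np.cos(t),r*np.sin(t)]
B=lambda x0,x1,y:np.array([[x0,-y],[x1,-y],[x1,y],[x0,y],[x0,-y]])
sh=[('pot',C(.058),.078),('pot',B(-.03,.03,.008),.118),('jug',B(-.05,.05,.033),.09),('jug',B(-.039,.027,.008),.131),('mug',C(.031),.085),('st',C(.009),.165),('st',C(.03),.034)]
for n,boxes in (('top',dict(pot=(280,360,200,290),jug=(245,320,460,550),mug=(290,365,410,500),st=(230,310,150,235))),('scene',dict(pot=(215,275,370,440),jug=(115,170,225,285),mug=(125,180,270,335),st=(262,335,370,440)))):
    im,K,T=cam(n,f'{n}30.png'); tiles=[]
    for k,(a,b,c,d) in boxes.items():
        f=4; I=cv2.resize(im[a:b,c:d],None,fx=f,fy=f,interpolation=cv2.INTER_CUBIC)
        for m,L,z in sh:
            if m==k: 
                p=(proj(pts(m,L,z),K,T)-[c,a]+.5)*f; cv2.polylines(I,[p.round().astype(int)],False,(255,0,255),1)
        tiles.append(cv2.resize(I,(390,290)))
    cv2.imwrite(f'pics/{n}30o.png',np.vstack([np.hstack(tiles[:2]),np.hstack(tiles[2:])]))
    for l in ('soap','plate'): print(n,l,[(np.round(q['xy']),round(q['conf'],2)) for q in pinpoint(l,n)][:1])
E
```

```text
top soap [(array([344., 227.]), 0.81)]
top plate [(array([210., 204.]), 0.88)]
scene soap [(array([287., 239.]), 0.89)]
scene plate [(array([342., 335.]), 0.6)]
```

View pics/top30o.png

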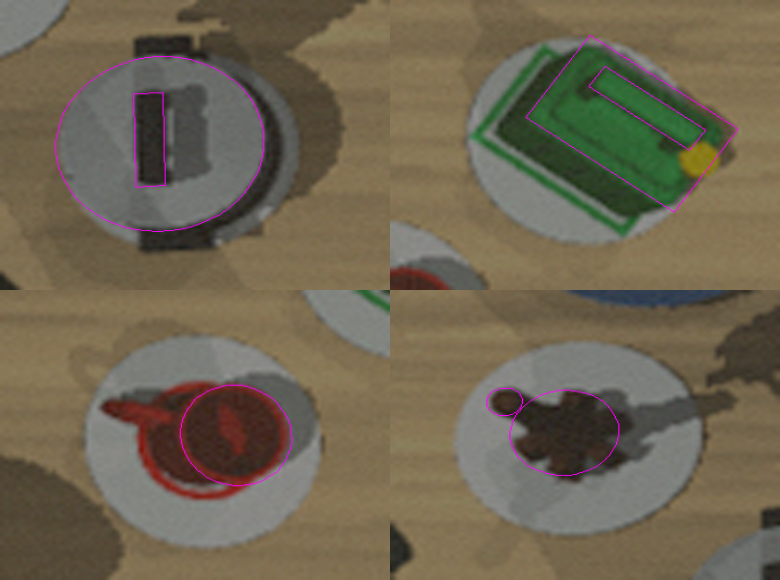

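View pics/scene30o.png

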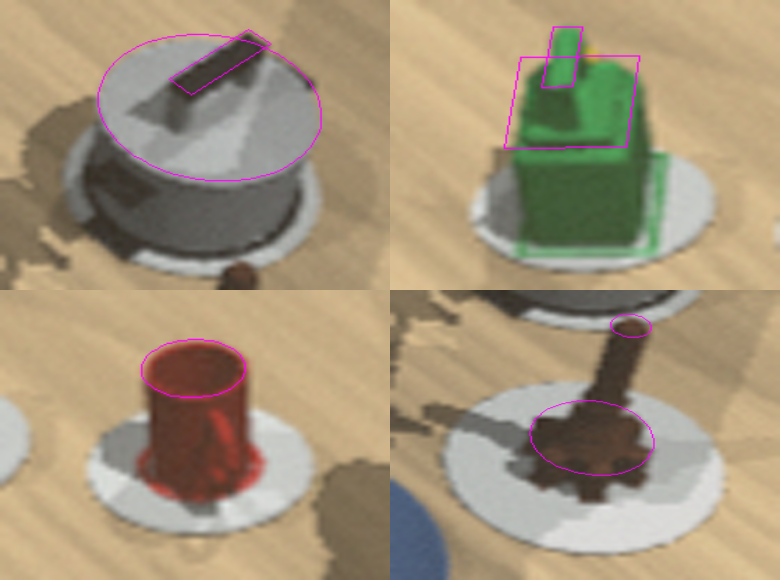

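Pot, mug and stirrer match their outlines. The jug looks a few mm off its ideal overlay, so I'll zoom in and measure it.

```bash
python3 - <<'E'
from h import *
from scipy.optimize import least_squares
for n,(a,b,c,d) in (('top',(245,310,470,545)),('scene',(112,170,228,286))):
    im=cv2.imread(f'pics/{n}30.png'); cv2.imwrite(f'pics/{n}31.png',cv2.resize(im[a:b,c:d],None,fx=10,fy=9,interpolation=cv2.INTER_CUBIC))
E
```

```text
(no output)
```

View pics/top31.png

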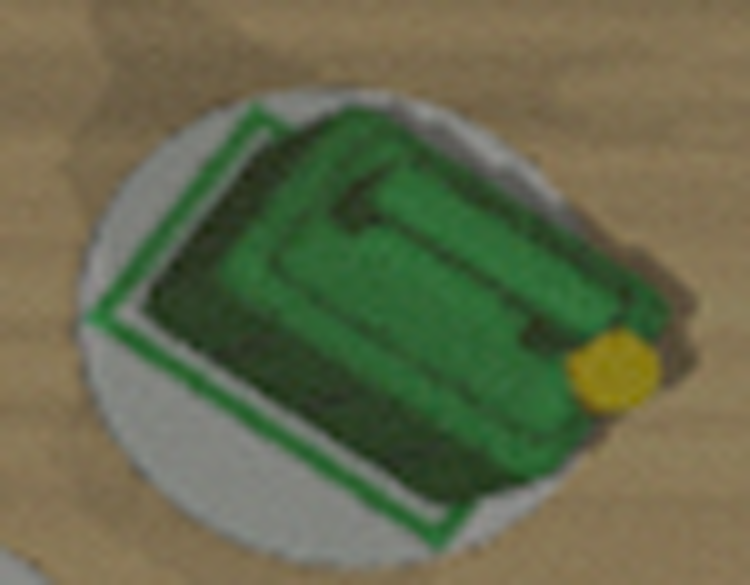

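View pics/scene31.png

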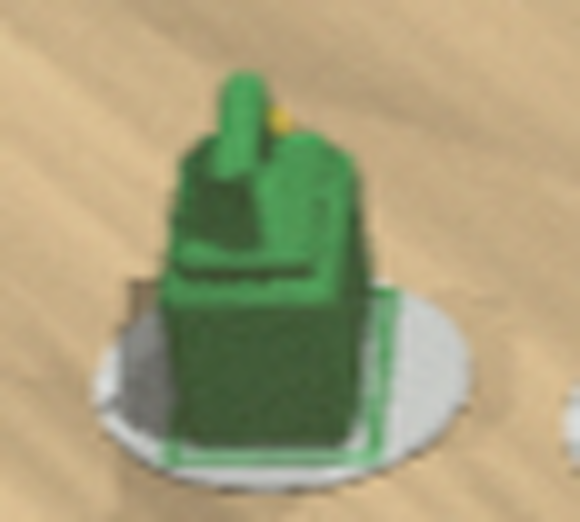

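The jug stands fully inside its rectangle. Its base gaps are about 4.4 and 10.2 mm on the long sides, so it is about 3 mm off centre, with its angle along the outline. That's good enough not to disturb it. The soap and plate haven't moved, and the arm is clear. Handing in.

```bash
python3 - <<'E'
from plant import r
s=r.read_state(); print(s['time'],s['ft_force']); print(r.finish_job())
E
```

```text
46.275 [ 0.16958229 -0.71450743  0.17021355]
the job is handed in; nothing more can be done
None
```

I put the pot, jug, mug and stirrer, in that order, upright on their own mats. Each was lowered to contact before release, and the job was handed in at 46.3 s. The pot was the 118 mm one; the two look-alikes measure about 170 mm.

**Last checks, from the wrist, top and scene cameras:**
- **Pot:** within about 2 mm of the mat centre, ears along the marks.
- **Jug:** fully inside its green rectangle and aligned with it, but about 3 mm off centre. I left it rather than disturb it.
- **Mug:** about 3 mm off its ring's centre by the wrist view. The fixed cameras showed no offset worth mending.
- **Stirrer:** standing straight on its star.
- **Soap and plate:** they read within about 2 pixels of where they started, so not moved as far as the networks can tell.

**What failed or disagreed:**
- **First grasps of the pot:** the first one closed on nothing. The second rode on top of the bar handle, and the wrist force rose to about 25 N before I backed off. The pot did not move.
- **Finger length:** the fingertips appear to end about 20 mm shorter than stated, so I gripped both handles lower than the given geometry implies. Both then held at the right width.
- **Camera scale:** the wrist camera made nearby things look up to 10% too small, so I checked positions against the other cameras.

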